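# Stand the photo scale post in its base and ease its clamp screw a quarter turn

## Robot

A 6-joint arm with a two-finger parallel gripper is mounted at the origin on the work surface. World frame = base frame: x ahead of the robot, y to its left, z up, the work surface at z = 0. Lengths are in m, angles in rad, forces in N, time in s.
With the tool pointing down it reaches from about 0.4 to 0.825 m from the base axis. Payload 7 kg.
Tool frame: the origin (TCP) lies at the very end of the fingers, on their centre line; the grasp point (between the pads) lies 19 mm behind it; y points along the fingers, x is the direction in which the jaws open and shut, and the axes are right-handed (so a half turn about y gives the same grasp; the last joint's range is limited). The gripper opens to 88 mm and grips with 3 to 60 N. Pads are 19 mm wide; open, the fingers measure 130 mm over their backs; the gripper's body (78 mm by 193 mm) begins 47 mm behind the grasp point.
Start: joints at [1.564, 0.359, 0.012, 0, -1.224, -0.288], TCP at [0.196, 0.646, 0.199] pointing down, gripper open.
Joint ranges: [-3.07, 3.07], [-1.43, 2.12], [-1.02, 1.25], [-3.03, 1.67], [-3.05, -0], [-3.03, 3.03]. Speed limits (rad/s): [2.39, 2.39, 3.01, 3.14, 3.14, 3.14].

## Interface

Orientations are given as [roll, pitch, yaw] about the fixed x, y, z axes, in that order (R = Rz(yaw) Ry(pitch) Rx(roll)).
In Python, from station import arm gives the robot as it stands.
- The arm moves only by the tool move_arm, never from a script. Its arguments are lists of equal length, an entry for each row: "jaw": the closure, from 0 (fully open) to 1 (shut); "offset": the shift along the tool's x, y, z in m, a list of three; "roll": the turn about the tool's y in rad. In form: {"jaw": [jaw, ...], "offset": [[dx, dy, dz], ...], "roll": [roll, ...]}. A call has 1 to 5 rows; each row shifts and turns the commanded pose from where the row before left it, along the tool's axes as they then stand; what a row does not reach is not made up. A row lasts 1/8 s, in which the tool goes at most 62.5 mm and 10.7 degrees, less where a joint would pass 70% of its speed; a pose out of reach is approached as far as the arm can. A call is refused whole if a number of a shift passes 0.0625 or a number of a turn 0.188, either way. A call with a gripper value outside its range is refused whole. The fingers move at their own pace and stop on an object; "grip_force" is the grip in N (left out, the last holds). Time passes only in rows, so rows that do not move let the fingers close. It gives the time, the measured TCP pose, the force and the opening at its end, in the units of the state.
- arm.get_state(): the state, without advancing time (a new reading comes with each control period).
- arm.grab_frame(name): name is "scene" or "top"; returns a dict with "pixels" (400x640x3 uint8, blue, green, red), "fovy" (degrees; the focal length in pixels is half the picture's height over the tangent of half this angle, whatever the lens; pixels are square), "cx", "cy" (the principal point, pixels), "dist_coeffs" ([k1, k2, p1, p2, k3] as OpenCV has them; the pictures are not rectified), "position" and "attitude" of the camera in the world. Camera axes: x right, y down, z forward; pixel columns grow to the right and rows downward; lengths in m; the calibration is good to about 2 mm. A picture is of the moment at which its call begins. There is no depth.
- arm.job_done(): hands the job in, once; it reports no verdict.
Trained networks look in a picture, given as the dict that the camera call returned (one of the last four; its "shot" number tells which), for a name from the list of things; names that differ only in an ending like _2 or _b are one class to them, and where a whole thing is asked for, a point or a joint stands for the part that bears it (a point fixed in the world has none). Each returns a list of dicts, best first, with "p" (0 to 1); they miss things now and then, are a little off and sometimes report something else, mostly with a low value. They report only what shows in the picture. A call takes as long as a camera call. They do not tell look-alikes from the thing itself.
- arm.recognise(picture, thing): "position" ([x, y, z] in m, in world coordinates, good to about 4 mm: the middle of the surface that is visible of it).
- arm.landmark_of(picture, thing): "position" ([x, y, z] in m, in world coordinates, good to about 4 mm: a listed point, or the origin of a listed thing).
The state is a dict: "t": time; "q": joint angles; "qd": joint speeds; "joint_efforts": joint torques, N m; "eef_pos": TCP position; "ee_rot": TCP orientation; "force": force on the tool from outside, world axes, zero at the start; "moment": the same for the moment, N m; "width": finger opening in m.
Only numpy, scipy, OpenCV 4.12 (cv2) and the standard library are available. Lean on these libraries where they do the work, as an engineer would, in place of code of your own. Each camera call takes 0.05 s, during which the arm holds its last target.

## Task

Set up the scale post for an evidence photograph: take the tallest post, the one with graduation bands, out of the rack, stand it foot down and fully home in the socket of the weighted stand, and let go of it. Then turn the stand's slanted thumbscrew clockwise until it seats, back it off a quarter turn so that the post can still be turned and raised, and finish while holding the screw's knob there in the grip. Leave the two other posts and everything else on the table where they are.

Things in the scene. Friction and masses are not known exactly. Their poses are not given: they have to be found in the camera images.
- post_center (a point): centre (half-way up) of the scale post, z up along it: the tallest post in the rack, round, 14 mm thick, 200 mm long, 60 to 130 g, white with black graduation bands and a bare lower end. In the rack 138 mm of it stands above the rack's top, so its centre is 112 mm above the table; grip it 20 to 75 mm above its centre
- scale_post: the scale post as a solid: origin at the middle of its foot, 100 mm below its centre; the foot's edge is chamfered 2 mm
- rack: fixed grey block, 56 mm (x) by 164 mm (y) by 62 mm tall, three posts standing in it in any order; origin at the middle of its underside; holes 16 mm wide, 50 mm deep, in a row along its y at 55 mm spacing. The two other posts reach 130 mm above the table at most
- socket_mouth (a point): middle of the mouth of the stand's socket, 75 mm above the table; its x axis is level and points away from the screw. The stand is fixed: round cast foot 124 mm across, 15 mm tall, on it a 46 mm square clamp block with an upright bore 15.6 mm wide and 58 mm deep, chamfered 2 mm at the mouth
- socket_floor (a point): middle of the bore's floor, 17 mm above the table: a post fully home has its foot here and stands 142 mm out of the block
- knob_center (a point): centre of the stand's thumbscrew knob, on the stand's side nearer the robot, 52 mm level from the bore's axis and 124 mm above the table; z points outwards along the screw's axis, away from the stand, x and y turn with the screw. The axis leans 30 degrees from the vertical and meets the bore's axis 104 mm in from the knob's centre
- knob: the same knob as a solid, origin at its centre: round, knurled, 32 mm across, 18 mm thick, a slot across its outer face. Behind it is an 8 mm shank, bare for 27 mm, then the stand's 21 mm thick boss. It moves only 1.25 mm along the axis in a turn
- screw (a joint): turn of the thumbscrew in rad: 0 is seated (a firm stop), growing as it is unscrewed (anticlockwise seen from the knob's outer face). It starts 0.9 to 2.6 rad short of its seat, has about 0.06 N m of friction, and stays where it is left
- jar_dark: closed powder jar, amber body with a white screw lid, 73 mm across, 62 mm tall; origin at the middle of its underside
- jar_tall: closed grey powder jar with a white screw lid, 67 mm across, 78 mm tall; origin at the middle of its underside
- jar_lid: loose white jar lid lying open side up, 72 mm across, 16 mm tall; origin at the middle of its underside
- brush: short dark dusting brush lying flat, about 150 mm long, 30 mm wide at the bristles, 18 mm tall; origin under its handle, x along it towards the bristles
- tape: roll of clear lifting tape lying flat, 90 mm across, 25 mm tall; origin at the middle of its underside
- marker: blank white folded evidence marker (a tent), 70 mm long, 74 mm tall; origin at the middle of its underside
- loupe: small black loupe, 44 mm across, 22 mm tall; origin at the middle of its underside
- plain_post: plain short steel post in the rack, 14 mm thick, 115 mm long; origin at the middle of its foot
- ball_post: short steel post with a 23 mm ball on top in the rack, 14 mm thick, 116 mm overall; origin at the middle of its foot
Mind the look-alikes: they are no part of the job. What is shaped like the part that bears socket_mouth but orange or purple is not meant.

How it is judged:
On the way, in this order (a step that is already met when the one before it is completed fails the run):
1. the scale post stands fully home in the stand's socket and has been let go (distance between scale_post and socket_floor below 0.006 m and angle between post_center's own z axis and vertical below 0.1 rad and contact force between the fingers and scale_post below 0.05 N), for 0.2 s.
2. with the post home, the thumbscrew is turned in until it seats (distance between scale_post and socket_floor below 0.006 m and angle between post_center's own z axis and vertical below 0.1 rad and value of joint screw below 0.06 rad), for 0.1 s.
At the end, for the whole second after the job is handed in: The scale post's foot is within 6 mm of the socket's floor, the post is upright within 6 degrees and not touched by the fingers; the screw, having been seated, stands a quarter turn (90 degrees, give or take 20) back from its seat; the fingers still grip the knob with more than 3 N (all of step 1 and value of joint screw between 1.22 and 1.92 rad and contact force between the fingers and knob above 3 N); the arm keeps its last pose, push and grip.
It fails at once if one of the two other posts is shifted by more than 20 mm (distance of any of plain_post, ball_post from where it was at the start of the episode above 0.02 m).
It fails at once if one of the jars, lid, brush, tape, marker or loupe is shifted by more than 30 mm (distance of any of jar_dark, jar_tall, jar_lid, brush, tape, marker, loupe from where it was at the start of the episode above 0.03 m).
It also fails if it takes over 64 s, if anything falls off the work surface, if the arm or the gripper's body presses on something with over 40 N, if the wrist force passes 120 N, or if a joint passes its speed limit or range.

## Working session

There is one attempt and no reset: what is moved stays moved. The work goes in short steps, Python scripts to look and compute and a tool call to move; the robot and the scene stay as the last step left them, time stands still between calls to the robot, and variables do not carry over. Pictures are saved under pics/ and viewed, and the job is handed in when it is done.

Besides the shell and the picture viewer there is one more tool, called after ">>>" by a JSON object that holds its "name" and its "arguments", one argument or row to a line. move_arm: Moves the arm, as the interface text tells. Its arguments: {"type":"object","properties":{"jaw":{"type":"array","items":{"type":"number"}},"offset":{"type":"array","items":{"type":"array","items":{"type":"number"}}},"roll":{"type":"array","items":{"type":"number"}},"grip_force":{"type":"number"}},"required":["jaw","offset","roll"]}

```bash
ls; mkdir -p pics; python3 - <<'E'
from station import arm
import cv2
print(arm.get_state())
for n in ("scene","top"):
    f=arm.grab_frame(n); cv2.imwrite(f"pics/{n}0.png",f["pixels"]); print(n,{k:v for k,v in f.items() if k!="pixels"})
    for th in ["post_center","scale_post","socket_mouth","knob_center","rack","socket_floor","plain_post","ball_post","jar_dark","jar_tall","jar_lid","brush","tape","marker","loupe"]:
        try: print(th,[(round(d["p"],2),[round(float(x),3) for x in d["position"]]) for d in arm.landmark_of(f,th)][:4])
        except Exception as e: print(th,e)
print(arm.get_state()["t"])
E
```

```text
pics
{'t': 0.0, 'q': array([ 1.56411243e+00,  3.59443961e-01,  1.10815686e-02, -3.91134355e-04,
       -1.22408442e+00, -2.88098524e-01]), 'qd': array([ 1.68663303e-05,  9.30975671e-04, -5.63027474e-04,  3.41142969e-04,
        1.31532141e-03, -8.81391166e-04]), 'joint_efforts': array([-5.86117621e-04, -5.82714844e+01,  2.93061876e+01,  6.99756280e+00,
        7.03525831e-03, -1.66162267e-04]), 'eef_pos': array([0.19596867, 0.64537716, 0.19778831]), 'ee_rot': array([-1.57067986e+00, -1.68694699e-03, -1.86571206e+00]), 'force': array([-0.18960407,  1.23867005,  0.04589501]), 'moment': array([ 0.04209193,  0.01184685, -0.01234553]), 'width': 0.0875094197205941}
scene {'fovy': 49.3706932804382, 'cx': 325.04868682155893, 'cy': 198.2221567800464, 'dist_coeffs': array([-0.0173878,  0.       ,  0.       ,  0.       ,  0.       ]), 'position': array([1.09783017, 0.34208493, 1.08860842]), 'attitude': array([-2.57480464, -0.00902065,  2.17299462]), 'shot': 1}
post_center []
scale_post [(0.69, [0.563, -0.111, 0.012])]
socket_mouth [(0.93, [0.571, 0.235, 0.076]), (0.6, [0.377, 0.292, 0.074]), (0
[... 1592 characters left out ...]
]
rack [(0.56, [0.572, -0.174, -0.001])]
socket_floor [(0.92, [0.372, 0.289, 0.019]), (0.6, [0.567, 0.233, 0.014]), (0.6, [0.775, 0.354, 0.018])]
plain_post [(0.74, [0.63, 0.002, -0.003]), (0.38, [0.579, -0.223, 0.01]), (0.27, [0.564, -0.113, 0.014])]
ball_post [(0.6, [0.573, -0.171, 0.013])]
jar_dark [(0.8, [0.626, 0.002, -0.003]), (0.73, [0.524, 0.22, 0.123])]
jar_tall [(0.85, [0.781, 0.116, -0.003]), (0.61, [0.786, -0.158, -0.001])]
jar_lid [(0.73, [0.754, -0.02, -0.003]), (0.62, [0.568, 0.234, 0.016])]
brush [(0.51, [0.421, 0.019, -0.002])]
tape [(0.85, [0.789, -0.159, 0.001]), (0.57, [0.573, -0.175, 0.002])]
marker [(0.6, [0.435, -0.49, 0.001])]
loupe [(0.56, [0.481, 0.441, 0.002])]
1.6
```

View pics/scene0.png

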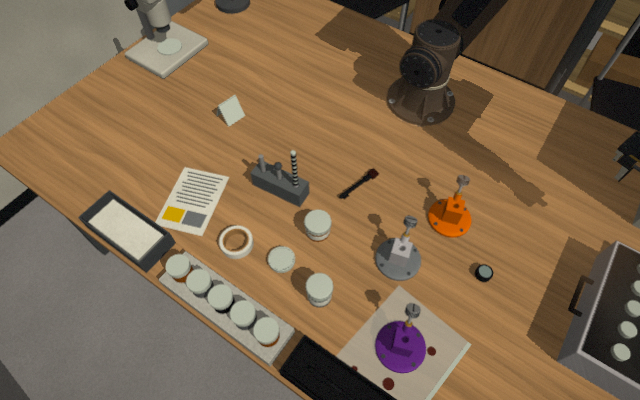

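View pics/top0.png

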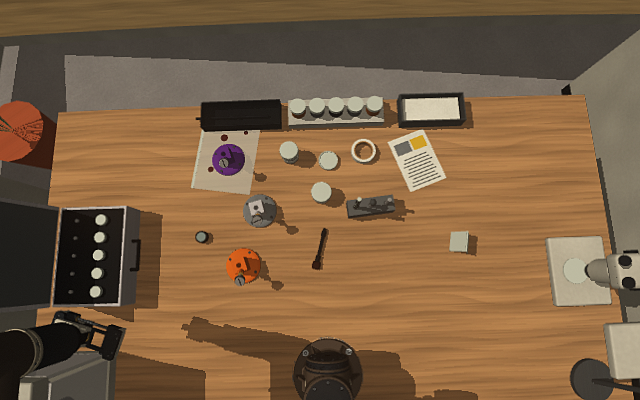

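```bash
cat > h.py <<'E'
import numpy as np,cv2,pickle
from scipy.spatial.transform import Rotation as R
def K(f):
    fl=f["pixels"].shape[0]/2/np.tan(np.radians(f["fovy"])/2)
    return np.array([[fl,0,f["cx"]],[0,fl,f["cy"]],[0,0,1.]])
def proj(f,P):
    Rw=R.from_euler('xyz',f["attitude"]).as_matrix()
    Pc=(np.atleast_2d(P)-f["position"])@Rw
    return cv2.projectPoints(Pc.reshape(-1,1,3),np.zeros(3),np.zeros(3),K(f),f["dist_coeffs"])[0].reshape(-1,2)
def ray(f,uv):
    Rw=R.from_euler('xyz',f["attitude"]).as_matrix()
    n=cv2.undistortPoints(np.array([[uv]],float),K(f),f["dist_coeffs"])[0,0]
    d=Rw@np.array([n[0],n[1],1]);return f["position"],d/np.linalg.norm(d)
def at_z(f,uv,z):
    o,d=ray(f,uv);return o+d*(z-o[2])/d[2]
def tri(fa,a,fb,b):
    o1,d1=ray(fa,a);o2,d2=ray(fb,b)
    s=np.linalg.lstsq(np.c_[d1,-d2],o2-o1,rcond=None)[0]
    p=o1+s[0]*d1;q=o2+s[1]*d2
    return (p+q)/2,np.linalg.norm(p-q)
def crop(f,c,h,name,s=8):
    x,y=map(int,c);x0,y0=x-h,y-h
    c=f["pixels"][max(y0,0):y+h,max(x0,0):x+h]
    cv2.imwrite("pics/"+name,cv2.resize(c,None,fx=s,fy=s,interpolation=cv2.INTER_CUBIC))
    print(name,"origin",max(x0,0),max(y0,0),"scale",s)
E
python3 - <<'E'
from station import arm
from h import *
F={n:arm.grab_frame(n) for n in("scene","top")}
pickle.dump(F,open("F0.pkl","wb"))
for n,f in F.items():
    print(n,proj(f,[[.566,-.113,.212],[.57,.232,.075],[.523,.219,.124]]).round(1))
S,T=F["scene"],F["top"]
imgs=[]
for f,c in((S,(405,240)),(T,(260,208)),(S,(280,172)),(T,(372,206))):
    c0=f["pixels"][c[1]-30:c[1]+30,c[0]-40:c[0]+40]
    imgs.append(cv2.resize(c0,None,fx=5,fy=5,interpolation=cv2.INTER_CUBIC))
cv2.imwrite("pics/crops0.png",np.vstack([np.hstack(imgs[:2]),np.hstack(imgs[2:])]))
E
```

```text
scene [[293.1 152.5]
 [402.1 246.8]
 [409.7 222. ]]
top [[357.9 198. ]
 [255.5 207.6]
 [256.5 218.9]]
```

View pics/crops0.png

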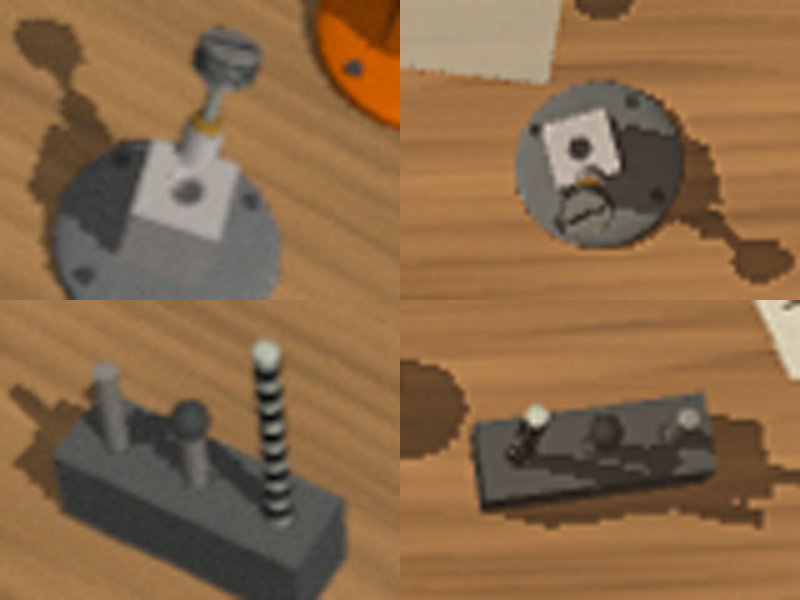

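```bash
python3 - <<'E'
from h import *
F=pickle.load(open("F0.pkl","rb"));S,T=F["scene"],F["top"]
for n,a,b,z in(("mouth",(402,248),(255.6,207.2),.075),("ptop",(292.8,152),(359,198.6),.212),("pbase",(295.6,185.6),(355,206.6),.062),("knobface",(410.6,219.4),(256.6,220),.13)):
    print(n,tri(S,a,T,b),at_z(S,a,z).round(4),at_z(T,b,z).round(4))
# refine screws: stand direction via block edges top
for a in((0.2,),): 
  for ang in (190,195,200,205,210):
    d=np.array([np.cos(np.radians(ang)),np.sin(np.radians(ang)),0]);m=np.array([.569,.232,0]);k=m+.052*d+[0,0,.124]
    print(ang,k.round(3),proj(S,[k])[0].round(1),proj(T,[k])[0].round(1))
E
```

```text
mouth (array([0.57177197, 0.23261902, 0.07206392]), np.float64(0.0010765356549286773)) [0.5731 0.2334 0.075 ] [0.5715 0.2316 0.075 ]
ptop (array([ 0.56410991, -0.11614209,  0.21004266]), np.float64(0.0009596981638419102)) [ 0.5651 -0.1147  0.212 ] [ 0.564  -0.1164  0.212 ]
pbase (array([ 0.56497632, -0.1157963 ,  0.05783235]), np.float64(0.0012028739543997666)) [ 0.5669 -0.1134  0.062 ] [ 0.5646 -0.116   0.062 ]
knobface (array([0.51852998, 0.21783777, 0.12976897]), np.float64(0.0005076657225558692)) [0.5186 0.2181 0.13  ] [0.5186 0.2176 0.13  ]
190 [0.518 0.223 0.124] [412.  221.3] [255.3 220.5]
195 [0.519 0.219 0.124] [410.3 220.7] [256.6 220.2]
200 [0.52  0.214 0.124] [408.6 220.3] [257.9 219.7]
205 [0.522 0.21  0.124] [406.8 219.9] [259.2 219.2]
210 [0.524 0.206 0.124] [405.  219.7] [260.4 218.5]
```

>>> {"name": "move_arm", "arguments": {
  "jaw": [0, 0, 0, 0],
  "offset": [
    [0, -0.03, 0],
    [0, -0.03, 0],
    [0, -0.03, 0],
    [0, -0.01, 0]
  ],
  "roll": [-0.18, -0.18, -0.18, -0.04]
}}

```text
t: 2.2
eef_pos: [0.1964, 0.6466, 0.3014]
ee_rot: [-1.569, 0.003, -1.282]
force: [-0.3, 0.4, -1.5]
width: 0.0877
```

```bash
cat > plan.py <<'E'
import sys,numpy as np
from station import arm
from scipy.spatial.transform import Rotation as R
s=arm.get_state();M=R.from_euler('xyz',s["ee_rot"]).as_matrix()
print("t",round(s["t"],2),"pos",s["eef_pos"].round(4),"rot",s["ee_rot"].round(4),"F",s["force"].round(1),"M",s["moment"].round(2),"w",round(s["width"],4),"q",s["q"].round(2))
if len(sys.argv)>3:
    d=M.T@(np.array(list(map(float,sys.argv[1:4])))-s["eef_pos"])
    n=int(np.ceil(np.abs(d).max()/.06));print("tool d",d.round(4),"dist",np.linalg.norm(d).round(3),"per row",n,(d/n).round(4))
E
python3 plan.py .565 -.115 .29
```

```text
t 2.2 pos [0.1964 0.6466 0.3014] rot [-1.5692  0.0031 -1.2822] F [-0.3  0.4 -1.5] M [-0.09 -0.08  0.01] w 0.0877 q [ 1.56  0.32  0.18  0.   -1.43  0.3 ]
tool d [0.835  0.009  0.1366] dist 0.846 per row 14 [0.0596 0.0006 0.0098]
```

>>> {"name": "move_arm", "arguments": {
  "jaw": [0, 0, 0, 0, 0],
  "offset": [
    [0.055, 0, 0.009],
    [0.055, 0, 0.009],
    [0.055, 0, 0.009],
    [0.055, 0, 0.009],
    [0.055, 0, 0.009]
  ],
  "roll": [0, 0, 0, 0, 0]
}}

```text
t: 2.82
eef_pos: [0.3172, 0.3929, 0.2991]
ee_rot: [-1.57, 0.001, -1.285]
force: [1.6, 0.8, -0.2]
width: 0.0875
```

>>> {"name": "move_arm", "arguments": {
  "jaw": [0, 0, 0, 0, 0],
  "offset": [
    [0.055, 0, 0.009],
    [0.055, 0, 0.009],
    [0.055, 0, 0.009],
    [0.055, 0, 0.009],
    [0.055, 0, 0.009]
  ],
  "roll": [0, 0, 0, 0, 0]
}}

```text
t: 3.45
eef_pos: [0.4377, 0.1417, 0.2992]
ee_rot: [-1.57, 0.0, -1.285]
force: [0.7, 1.3, 0.5]
width: 0.0877
```

```bash
python3 plan.py .565 -.115 .29
```

```text
t 3.45 pos [0.4377 0.1417 0.2992] rot [-1.5696e+00  5.0000e-04 -1.2852e+00] F [0.7 1.3 0.5] M [ 0.06 -0.14  0.02] w 0.0877 q [ 0.74 -0.06 -0.27  0.   -1.36  1.11]
tool d [0.2822 0.0092 0.0498] dist 0.287 per row 5 [0.0564 0.0018 0.01  ]
```

>>> {"name": "move_arm", "arguments": {
  "jaw": [0, 0, 0, 0, 0],
  "offset": [
    [0.055, 0, 0.01],
    [0.055, 0, 0.01],
    [0.055, 0, 0.01],
    [0.055, 0, 0.01],
    [0.045, 0, 0.01]
  ],
  "roll": [0, 0, 0, 0, 0]
}}

```text
t: 4.08
eef_pos: [0.5604, -0.099, 0.2989]
ee_rot: [-1.57, -0.0, -1.287]
force: [0.8, 1.1, 0.9]
width: 0.0876
```

>>> {"name": "move_arm", "arguments": {
  "jaw": [0, 0],
  "offset": [
    [0, 0, 0],
    [0, 0, 0]
  ],
  "roll": [0, 0]
}}

```text
t: 4.32
eef_pos: [0.5595, -0.0969, 0.2985]
ee_rot: [-1.571, 0.0, -1.286]
force: [0.2, -0.6, 0.1]
width: 0.0874
```

```bash
python3 plan.py .565 -.115 .24; python3 - <<'E'
from station import arm
from h import *
F={n:arm.grab_frame(n) for n in("scene","top")}
pickle.dump(F,open("F1.pkl","wb"))
imgs=[]
for n,c in(("scene",(285,150)),("top",(365,205))):
    f=F[n];c0=f["pixels"][c[1]-60:c[1]+60,c[0]-40:c[0]+40]
    imgs.append(cv2.resize(c0,None,fx=5,fy=5,interpolation=cv2.INTER_CUBIC))
cv2.imwrite("pics/c1.png",np.hstack(imgs))
E
```

```text
t 4.33 pos [ 0.5595 -0.0969  0.2985] rot [-1.5712e+00  2.0000e-04 -1.2865e+00] F [ 0.2 -0.6  0.1] M [0.02 0.04 0.08] w 0.0874 q [ 0.17  0.13 -0.06 -0.   -1.37  1.68]
tool d [0.0189 0.0585 0.0002] dist 0.062 per row 1 [0.0189 0.0585 0.0002]
```

View pics/c1.png

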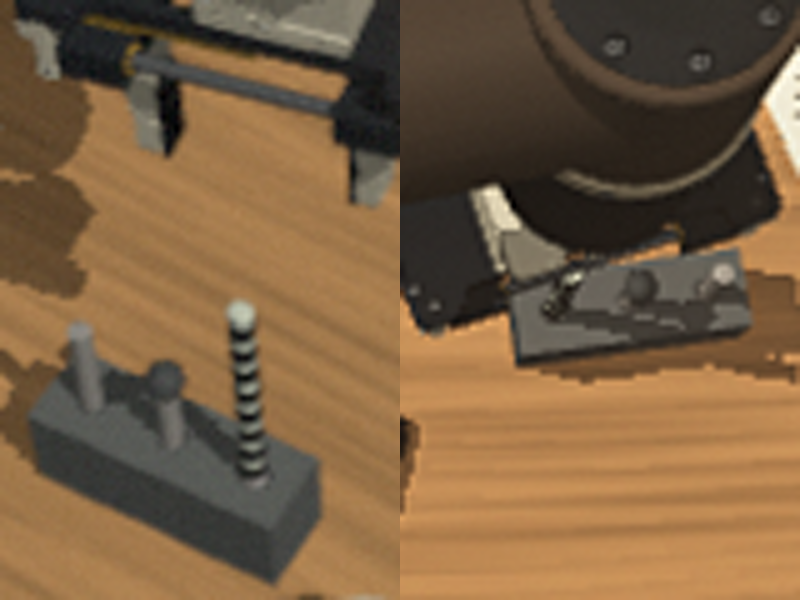

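>>> {"name": "move_arm", "arguments": {
  "jaw": [0, 0, 0, 0, 0],
  "offset": [
    [0.019, 0.01, 0],
    [0, 0.05, 0],
    [0, 0.05, 0],
    [0, 0.03, 0],
    [0, 0, 0]
  ],
  "roll": [0, 0, 0, 0, 0]
}}

```text
t: 5.05
eef_pos: [0.5633, -0.1151, 0.1564]
ee_rot: [-1.576, 0.001, -1.285]
force: [0.2, 0.4, 1.4]
width: 0.0877
```

```bash
python3 plan.py .565 -.115 .158; python3 - <<'E'
from station import arm
from h import *
F={n:arm.grab_frame(n) for n in("scene",)}
imgs=[]
for n,c in(("scene",(285,150)),):
    f=F[n];c0=f["pixels"][c[1]-60:c[1]+60,c[0]-80:c[0]+80]
    imgs.append(cv2.resize(c0,None,fx=5,fy=5,interpolation=cv2.INTER_CUBIC))
cv2.imwrite("pics/c2.png",np.hstack(imgs))
E
```

```text
t 5.05 pos [ 0.5633 -0.1151  0.1564] rot [-1.5756e+00  1.1000e-03 -1.2851e+00] F [0.2 0.4 1.4] M [-0.06 -0.1  -0.04] w 0.0877 q [ 0.14  0.23 -0.27 -0.   -1.08  1.72]
tool d [ 0.0004 -0.0016  0.0016] dist 0.002 per row 1 [ 0.0004 -0.0016  0.0016]
```

View pics/c2.png

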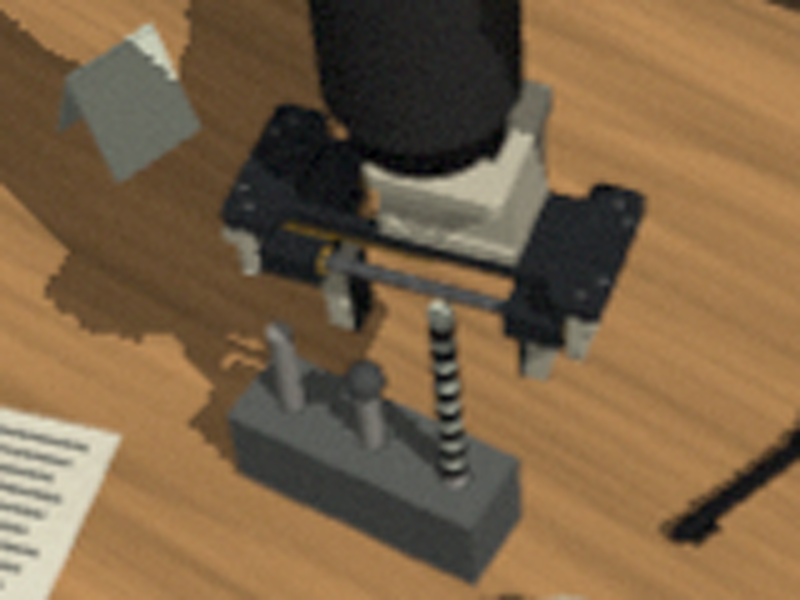

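```bash
python3 - <<'E'
from station import arm
from h import *
f=pickle.load(open("F1.pkl","rb"))["scene"]
s=arm.get_state();M=R.from_euler('xyz',s["ee_rot"]).as_matrix();p=s["eef_pos"]
P=[p]+[p+M@np.array([sx*.044,0,sz*.0095]) for sx in(-1,1) for sz in(-1,1)]+[p+M@np.array([sx*.065,0,sz*.0095]) for sx in(-1,1) for sz in(-1,1)]+[[.565,-.115,.212]]
uv=proj(f,P)
print(((uv-[205,90]+.5)*5).round(0))
E
```

```text
[[446. 375.]
 [530. 382.]
 [518. 410.]
 [376. 340.]
 [363. 367.]
 [568. 392.]
 [556. 420.]
 [340. 331.]
 [326. 357.]
 [441. 312.]]
```

```bash
python3 - <<'E'
from station import arm
from h import *
F={n:arm.grab_frame(n) for n in("scene","top")}
pickle.dump(F,open("F2.pkl","wb"))
s=arm.get_state();M=R.from_euler('xyz',s["ee_rot"]).as_matrix();p=s["eef_pos"];print(p,s["width"])
imgs=[]
for n,c in(("scene",(285,140)),("top",(365,195))):
    f=F[n];c0=f["pixels"][c[1]-40:c[1]+40,c[0]-40:c[0]+40]
    im=cv2.resize(c0,None,fx=5,fy=5,interpolation=cv2.INTER_CUBIC)
    def pt(P,col):
        uv=(proj(f,[P])[0]-[c[0]-40,c[1]-40]+.5)*5
        cv2.circle(im,tuple(int(v) for v in uv),2,col,-1)
    for sx in(-.044,.044):
        for sz in(-.0095,.0095):
            for y in(0,-.019,-.066): pt(p+M@np.array([sx,y,sz]),(0,0,255) if y==0 else (0,255,0))
    for y in(0,-.019,-.066): pt(p+M@np.array([0,y,0]),(255,0,255))
    pt([.565,-.115,.212],(255,255,0));pt([.565,-.115,.062],(255,255,0))
    imgs.append(im)
cv2.imwrite("pics/c3.png",np.hstack(imgs))
E
```

```text
[ 0.56623886 -0.11508099  0.16043575] 0.08759940143920959
```

View pics/c3.png

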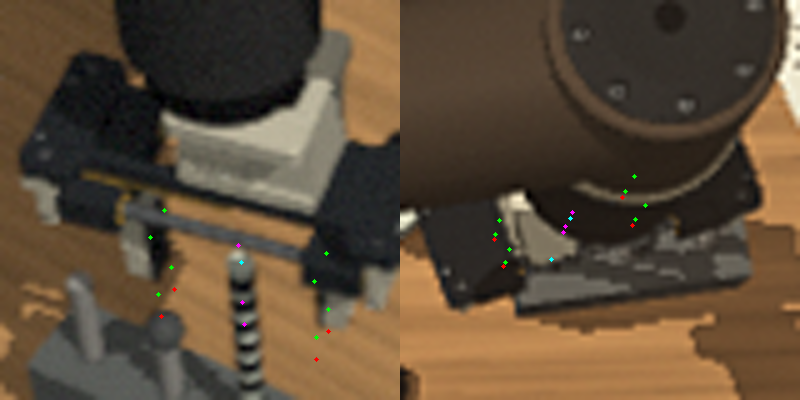

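```bash
python3 - <<'E'
from station import arm
from h import *
F=pickle.load(open("F1.pkl","rb"))
M=R.from_euler('xyz',[-1.5712,.0002,-1.2865]).as_matrix();p=np.array([.5595,-.0969,.2985])
imgs=[]
for n,c in(("scene",(285,110)),("top",(365,195))):
    f=F[n];c0=f["pixels"][c[1]-40:c[1]+40,c[0]-40:c[0]+40]
    im=cv2.resize(c0,None,fx=5,fy=5,interpolation=cv2.INTER_CUBIC)
    def pt(P,col):
        uv=(proj(f,[P])[0]-[c[0]-40,c[1]-40]+.5)*5
        cv2.circle(im,tuple(int(v) for v in uv),2,col,-1)
    for sx in(-.065,-.044,.044,.065):
        for sz in(-.0095,.0095):
            for y in(0,-.019,-.066): pt(p+M@np.array([sx,y,sz]),(0,0,255) if y==0 else (0,255,0))
    for y in(0,-.019,-.066): pt(p+M@np.array([0,y,0]),(255,0,255))
    for sx in(-.0965,.0965):
        for sz in(-.039,.039): pt(p+M@np.array([sx,-.066,sz]),(0,255,255))
    imgs.append(im)
cv2.imwrite("pics/c4.png",np.hstack(imgs))
E
```

```text
(no output)
```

View pics/c4.png

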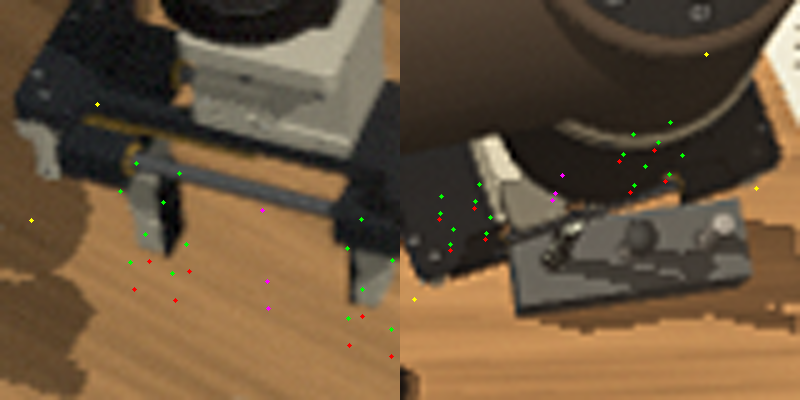

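```bash
python3 - <<'E'
from h import *
F=pickle.load(open("F0.pkl","rb"))
M=R.from_euler('xyz',[-1.5707,-.0017,-1.8657]).as_matrix();p=np.array([.196,.6454,.1978])
f=F["top"];c=(85,345)
c0=f["pixels"][c[1]-55:c[1]+55,c[0]-80:c[0]+80]
im=cv2.resize(c0,None,fx=5,fy=5,interpolation=cv2.INTER_CUBIC)
def pt(P,col):
        uv=(proj(f,[P])[0]-[c[0]-80,c[1]-55]+.5)*5
        cv2.circle(im,tuple(int(v) for v in uv),2,col,-1)
for sx in(-.065,-.044,.044,.065):
        for sz in(-.0095,.0095):
            for y in(0,-.019,-.066): pt(p+M@np.array([sx,y,sz]),(0,0,255) if y==0 else (0,255,0))
for sx in(-.0965,.0965):
        for sz in(-.039,.039): pt(p+M@np.array([sx,-.066,sz]),(0,255,255))
cv2.imwrite("pics/c5.png",im)
E
```

```text
(no output)
```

View pics/c5.png

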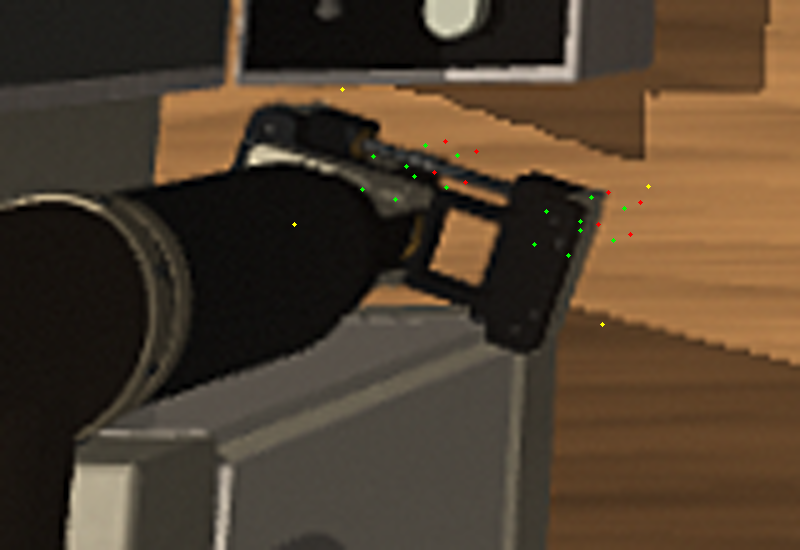

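>>> {"name": "move_arm", "arguments": {
  "jaw": [1, 1, 1, 1, 1],
  "offset": [
    [0, 0, 0],
    [0, 0, 0],
    [0, 0, 0],
    [0, 0, 0],
    [0, 0, 0]
  ],
  "roll": [0, 0, 0, 0, 0],
  "grip_force": 15
}}

```text
t: 5.82
eef_pos: [0.5651, -0.1151, 0.1588]
ee_rot: [-1.571, -0.0, -1.286]
force: [0.8, 1.0, -0.1]
width: 0.0431
```

```bash
cat > look.py <<'E'
import sys
from station import arm
from h import *
# look.py out cx,cy,tx,ty half
out=sys.argv[1];sc=(int(sys.argv[2]),int(sys.argv[3]));tp=(int(sys.argv[4]),int(sys.argv[5]));h=int(sys.argv[6])
F={n:arm.grab_frame(n) for n in("scene","top")}
pickle.dump(F,open(out+".pkl","wb"))
s=arm.get_state();M=R.from_euler('xyz',s["ee_rot"]).as_matrix();p=s["eef_pos"];print(s["t"],p.round(4),s["ee_rot"].round(3),s["width"].round(4),s["force"].round(1))
imgs=[];k=400//(2*h)
for n,c in(("scene",sc),("top",tp)):
    f=F[n];c0=f["pixels"][c[1]-h:c[1]+h,c[0]-h:c[0]+h]
    im=cv2.resize(c0,None,fx=k,fy=k,interpolation=cv2.INTER_CUBIC)
    for y,col in((0,(0,0,255)),(-.019,(0,255,0))):
        uv=(proj(f,[p+M@np.array([0,y,0])])[0]-[c[0]-h,c[1]-h]+.5)*k
        cv2.circle(im,tuple(int(v) for v in uv),2,col,-1)
    imgs.append(im)
cv2.imwrite("pics/"+out+".png",np.hstack(imgs))
E
python3 look.py g1 285 150 365 195 40
```

```text
Traceback (most recent call last):
  File "look.py", line 8, in <module>
    s=arm.get_state();M=R.from_euler('xyz',s["ee_rot"]).as_matrix();p=s["eef_pos"];print(s["t"],p.round(4),s["ee_rot"].round(3),s["width"].round(4),s["force"].round(1))
                                                                                                                                ^^^^^^^^^^^^^^^^
AttributeError: 'float' object has no attribute 'round'
```

>>> {"name": "move_arm", "arguments": {
  "jaw": [1, 1, 1, 1, 1],
  "offset": [
    [0, 0, 0],
    [0, 0, 0],
    [0, 0, 0],
    [0, 0, 0],
    [0, 0, 0]
  ],
  "roll": [0, 0, 0, 0, 0]
}}

```text
t: 6.55
eef_pos: [0.5651, -0.1151, 0.1587]
ee_rot: [-1.571, 0.0, -1.286]
force: [0.6, -0.1, -0.1]
width: 0.0133
```

```bash
sed -i 's/s\["width"\].round(4)/round(s["width"],4)/' look.py
python3 look.py g1 285 150 365 195 40
```

```text
6.65 [ 0.5651 -0.1151  0.1588] [-1.571 -0.    -1.286] 0.0133 [0.4 0.3 0.5]
```

View pics/g1.png

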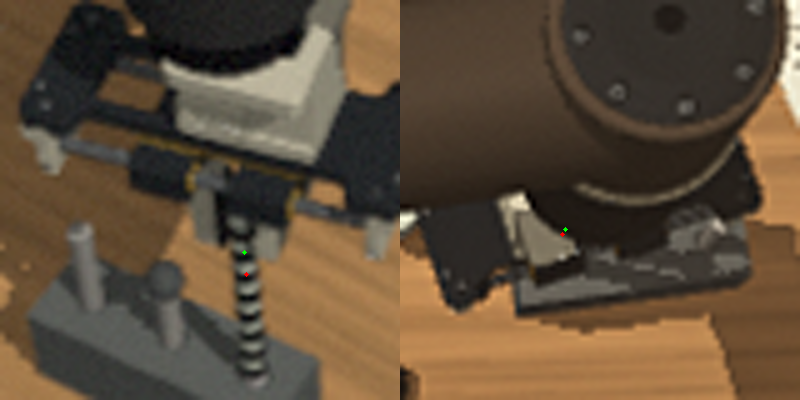

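>>> {"name": "move_arm", "arguments": {
  "jaw": [1, 1, 1, 1, 1],
  "offset": [
    [0, 0, 0],
    [0, -0.02, 0],
    [0, -0.03, 0],
    [0, -0.05, 0],
    [0, -0.05, 0]
  ],
  "roll": [0, 0, 0, 0, 0],
  "grip_force": 25
}}

```text
t: 7.28
eef_pos: [0.5648, -0.1151, 0.31]
ee_rot: [-1.571, 0.0, -1.286]
force: [0.4, -0.5, -0.9]
width: 0.0133
```

```bash
python3 look.py g2 285 130 365 195 50;python3 plan.py .5715 .2325 .31
```

```text
7.375 [ 0.5676 -0.1156  0.3151] [-1.562 -0.004 -1.285] 0.0133 [-0.7  1.  -1.6]
t 7.38 pos [ 0.5676 -0.1156  0.3151] rot [-1.5617 -0.0035 -1.2853] F [-0.7  1.  -1.6] M [-0.06 -0.04 -0.02] w 0.0133 q [ 0.14  0.14 -0.02  0.   -1.4   1.72]
tool d [-0.3329  0.0049  0.1017] dist 0.348 per row 6 [-0.0555  0.0008  0.017 ]
```

View pics/g2.png

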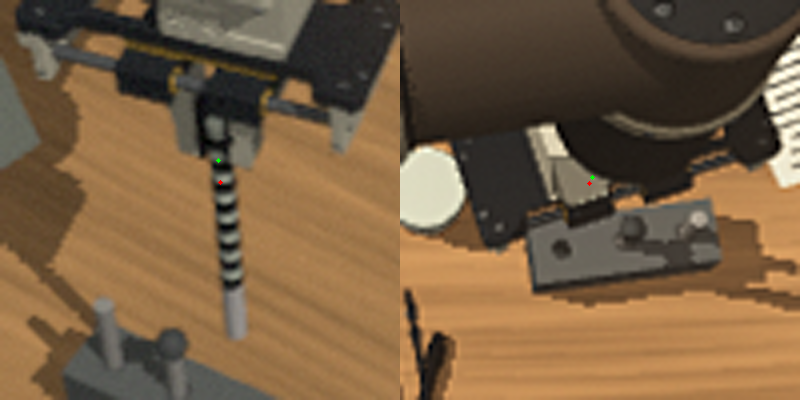

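>>> {"name": "move_arm", "arguments": {
  "jaw": [1, 1, 1, 1, 1],
  "offset": [
    [-0.04, 0, 0.01],
    [-0.055, 0, 0.017],
    [-0.055, 0, 0.017],
    [-0.055, 0, 0.017],
    [-0.055, 0, 0.017]
  ],
  "roll": [0, 0, 0, 0, 0]
}}

```text
t: 8.0
eef_pos: [0.5664, 0.1583, 0.3084]
ee_rot: [-1.571, 0.0, -1.285]
force: [1.6, 0.1, -1.1]
width: 0.0133
```

>>> {"name": "move_arm", "arguments": {
  "jaw": [1, 1, 1, 1],
  "offset": [
    [-0.05, 0, 0.017],
    [-0.02, 0, 0.008],
    [0, 0, 0],
    [0, 0, 0]
  ],
  "roll": [0, 0, 0, 0]
}}

```text
t: 8.5
eef_pos: [0.571, 0.2298, 0.3086]
ee_rot: [-1.571, -0.0, -1.286]
force: [-0.7, -0.8, -0.9]
width: 0.0134
```

```bash
python3 look.py g3 400 215 250 205 50;python3 plan.py .5715 .2325 .31
```

```text
8.6 [0.5712 0.2294 0.309 ] [-1.571 -0.    -1.287] 0.0136 [ 0.4  0.5 -0.7]
t 8.6 pos [0.5712 0.2294 0.309 ] rot [-1.5706 -0.     -1.2869] F [ 0.4  0.5 -0.7] M [-0.09 -0.1  -0.04] w 0.0136 q [ 0.7   0.21  0.06  0.   -1.41  1.16]
tool d [-0.0029 -0.001   0.0012] dist 0.003 per row 1 [-0.0029 -0.001   0.0012]
```

View pics/g3.png

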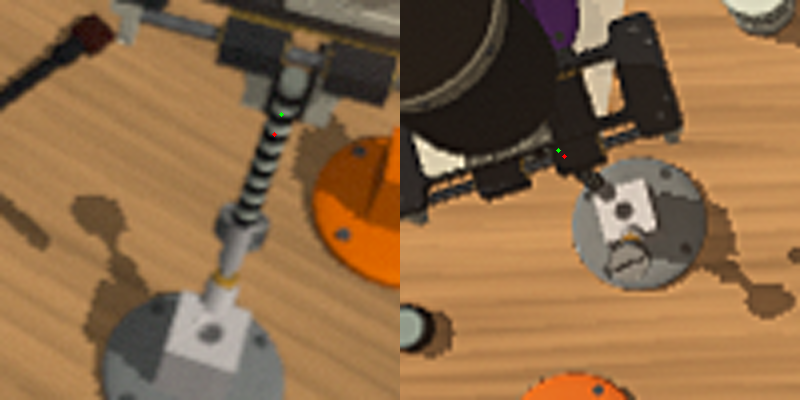

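>>> {"name": "move_arm", "arguments": {
  "jaw": [1, 1, 1, 1],
  "offset": [
    [-0.003, 0.03, 0.001],
    [0, 0.035, 0],
    [0, 0, 0],
    [0, 0, 0]
  ],
  "roll": [0, 0, 0, 0]
}}

```text
t: 9.1
eef_pos: [0.5721, 0.2333, 0.2455]
ee_rot: [-1.569, -0.0, -1.286]
force: [0.3, -0.4, -0.2]
width: 0.0135
```

```bash
python3 look.py g4 404 230 255 205 25;python3 plan.py .5715 .2325 .243; python3 - <<'E'
from h import *
F=pickle.load(open("g4.pkl","rb"))
for n,c in(("scene",(404,230)),("top",(255,205))):
    print(n,((proj(F[n],[[.5715,.2325,.096],[.5715,.2325,.2],[.5715,.2325,.075]])-[c[0]-25,c[1]-25]+.5)*8).round(0))
E
```

```text
9.2 [0.5722 0.2339 0.2458] [-1.568e+00  1.000e-03 -1.286e+00] 0.0134 [ 0.6 -0.1 -0.5]
t 9.2 pos [0.5722 0.2339 0.2458] rot [-1.5679e+00  7.0000e-04 -1.2858e+00] F [ 0.6 -0.1 -0.5] M [-0.05  0.02  0.04] w 0.0134 q [ 0.7   0.24 -0.05  0.   -1.28  1.15]
tool d [ 0.0011  0.0028 -0.001 ] dist 0.003 per row 1 [ 0.0011  0.0028 -0.001 ]
scene [[198. 314.]
 [256. 154.]
 [188. 343.]]
top [[197. 213.]
 [146. 168.]
 [207. 222.]]
```

View pics/g4.png

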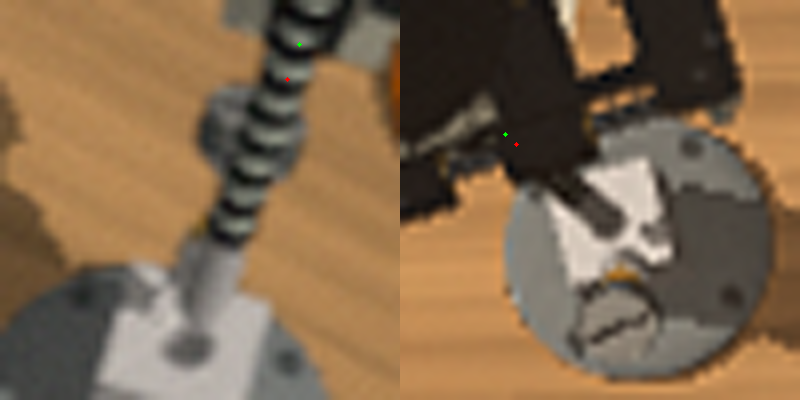

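>>> {"name": "move_arm", "arguments": {
  "jaw": [1, 1, 1, 1, 1],
  "offset": [
    [0.001, 0.01, 0],
    [0, 0.01, 0],
    [0, 0.01, 0],
    [0, 0.01, 0],
    [0, 0, 0]
  ],
  "roll": [0, 0, 0, 0, 0]
}}

```text
t: 9.82
eef_pos: [0.5711, 0.2325, 0.2025]
ee_rot: [-1.573, -0.001, -1.286]
force: [0.3, -0.5, -0.9]
width: 0.0134
```

```bash
python3 plan.py .5729 .2329 .1638
```

```text
t 9.82 pos [0.5711 0.2325 0.2025] rot [-1.5725e+00 -7.0000e-04 -1.2856e+00] F [ 0.3 -0.5 -0.9] M [-0.02 -0.14 -0.01] w 0.0134 q [ 0.7   0.26 -0.12 -0.   -1.19  1.15]
tool d [0.0001 0.0387 0.0019] dist 0.039 per row 1 [0.0001 0.0387 0.0019]
```

>>> {"name": "move_arm", "arguments": {
  "jaw": [1, 1, 1, 1, 1],
  "offset": [
    [0, 0.01, 0.001],
    [0, 0.01, 0],
    [0, 0.01, 0],
    [0, 0.005, 0],
    [0, 0, 0]
  ],
  "roll": [0, 0, 0, 0, 0]
}}

```text
t: 10.45
eef_pos: [0.5723, 0.2329, 0.1682]
ee_rot: [-1.572, -0.0, -1.286]
force: [-0.8, -0.6, -1.1]
width: 0.013
```

>>> {"name": "move_arm", "arguments": {
  "jaw": [1, 1, 1, 1, 1],
  "offset": [
    [0, 0.002, 0],
    [0, 0.001, 0],
    [0, 0.001, 0],
    [0, 0, 0],
    [0, 0, 0]
  ],
  "roll": [0, 0, 0, 0, 0]
}}

```text
t: 11.08
eef_pos: [0.5725, 0.2331, 0.1648]
ee_rot: [-1.571, 0.0, -1.286]
force: [0.8, 1.4, -1.2]
width: 0.0132
```

>>> {"name": "move_arm", "arguments": {
  "jaw": [1, 1, 1, 1],
  "offset": [
    [0, 0.001, 0],
    [0, 0.001, 0],
    [0, 0.001, 0],
    [0, 0, 0]
  ],
  "roll": [0, 0, 0, 0]
}}

```text
t: 11.58
eef_pos: [0.5737, 0.2335, 0.1636]
ee_rot: [-1.567, 0.0, -1.285]
force: [-0.5, 0.1, 7.9]
width: 0.0133
```

>>> {"name": "move_arm", "arguments": {
  "jaw": [0, 0, 0, 0, 0],
  "offset": [
    [0, 0, 0],
    [0, 0, 0],
    [0, 0, 0],
    [0, 0, 0],
    [0, 0, 0]
  ],
  "roll": [0, 0, 0, 0, 0]
}}

```text
t: 12.2
eef_pos: [0.5724, 0.233, 0.1616]
ee_rot: [-1.571, -0.0, -1.286]
force: [-0.6, 0.2, -0.2]
width: 0.058
```

>>> {"name": "move_arm", "arguments": {
  "jaw": [0, 0, 0, 0, 0],
  "offset": [
    [0, 0, 0],
    [0, 0, 0],
    [0, -0.05, 0],
    [0, -0.05, 0],
    [0, -0.02, 0]
  ],
  "roll": [0, 0, 0, 0, 0]
}}

```text
t: 12.82
eef_pos: [0.5736, 0.2335, 0.2855]
ee_rot: [-1.566, 0.001, -1.285]
force: [0.0, 0.1, -0.4]
width: 0.0876
```

```bash
python3 look.py g5 404 215 255 205 40; python3 - <<'E'
from h import *
F=pickle.load(open("g5.pkl","rb"))
for n,c in(("scene",(404,215)),("top",(255,205))):
    print(n,((proj(F[n],[[.5725,.2325,.217],[.5725,.2325,.075]])-[c[0]-40,c[1]-40]+.5)*5).round(0))
E
```

```text
12.925 [0.5736 0.2336 0.285 ] [-1.566e+00  1.000e-03 -1.285e+00] 0.0877 [ 0.5  0.7 -0.1]
scene [[240. 230.]
 [191. 366.]]
top [[160. 174.]
 [204. 212.]]
```

View pics/g5.png

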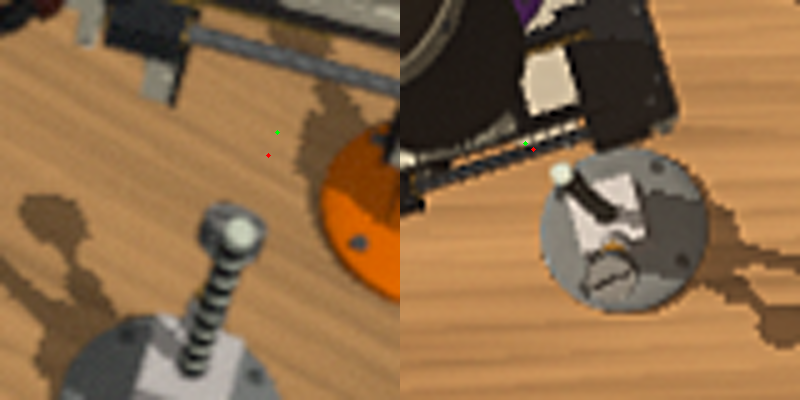

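>>> {"name": "move_arm", "arguments": {
  "jaw": [0, 0, 0],
  "offset": [
    [0, 0, -0.05],
    [0, 0, 0],
    [0, 0, 0]
  ],
  "roll": [-0.18, -0.18, -0.18]
}}

```text
t: 13.3
eef_pos: [0.5237, 0.2187, 0.2812]
ee_rot: [-1.571, 0.0, -0.739]
force: [-0.2, 0.5, 0.5]
width: 0.0875
```

>>> {"name": "move_arm", "arguments": {
  "jaw": [0, 0],
  "offset": [
    [0, 0, 0],
    [0, 0, 0]
  ],
  "roll": [0, 0]
}}

```text
t: 13.55
eef_pos: [0.5244, 0.2189, 0.2812]
ee_rot: [-1.572, 0.0, -0.75]
force: [0.2, 0.5, -0.3]
width: 0.0873
```

```bash
python3 look.py g6 404 215 257 212 40; python3 plan.py .5177 .2135 .18
```

```text
13.65 [0.5245 0.2189 0.2814] [-1.571  0.    -0.748] 0.0874 [-0.8 -0.8  0.1]
t 13.65 pos [0.5245 0.2189 0.2814] rot [-1.5714e+00  1.0000e-04 -7.4830e-01] F [-0.8 -0.8  0.1] M [-0.08 -0.07  0.01] w 0.0874 q [ 0.74  0.14 -0.09 -0.   -1.34  1.65]
tool d [-0.0013  0.1014 -0.0085] dist 0.102 per row 2 [-0.0006  0.0507 -0.0043]
```

View pics/g6.png

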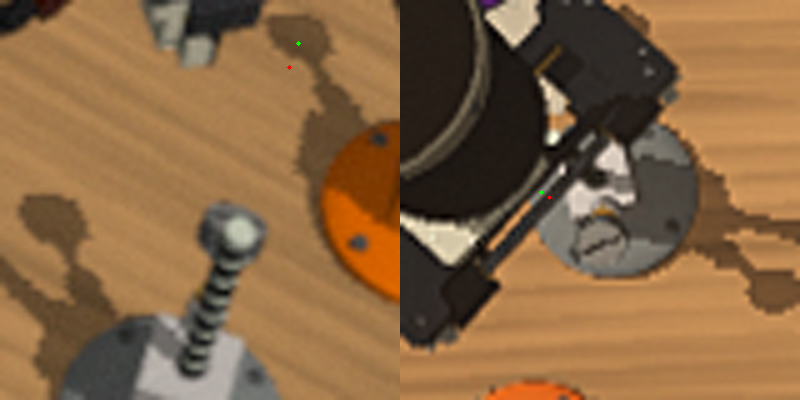

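>>> {"name": "move_arm", "arguments": {
  "jaw": [0, 0, 0, 0],
  "offset": [
    [-0.001, 0.05, -0.008],
    [0, 0.05, 0],
    [0, 0.01, 0],
    [0, 0, 0]
  ],
  "roll": [0, 0, 0, 0]
}}

```text
t: 14.15
eef_pos: [0.5189, 0.2139, 0.1724]
ee_rot: [-1.571, -0.001, -0.746]
force: [0.0, 1.1, 0.9]
width: 0.0876
```

```bash
python3 look.py g7 404 215 257 212 40; python3 plan.py .5177 .2135 .1
```

```text
14.25 [0.5197 0.2146 0.1739] [-1.568e+00 -1.000e-03 -7.460e-01] 0.0876 [ 0.5 -0.8  0.6]
t 14.25 pos [0.5197 0.2146 0.1739] rot [-1.5679e+00 -1.0000e-03 -7.4570e-01] F [ 0.5 -0.8  0.6] M [-0.12 -0.15 -0.02] w 0.0876 q [ 0.74  0.19 -0.28  0.   -1.1   1.66]
tool d [-0.0008  0.0738 -0.0024] dist 0.074 per row 2 [-0.0004  0.0369 -0.0012]
```

View pics/g7.png

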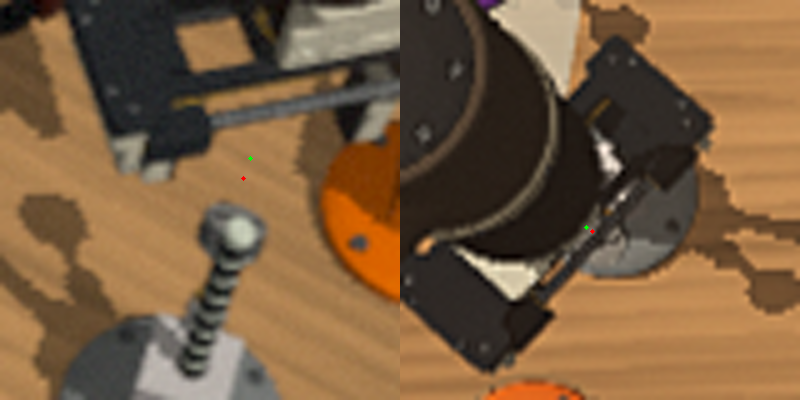

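```bash
python3 - <<'E'
from h import *
F=pickle.load(open("g7.pkl","rb"))
M=R.from_euler('xyz',[-1.571,0,-.746]).as_matrix();p=np.array([.519,.2142,.173])
im0=[]
for n,c in(("scene",(404,205)),("top",(257,212))):
    f=F[n];c0=f["pixels"][c[1]-40:c[1]+40,c[0]-40:c[0]+40]
    im=cv2.resize(c0,None,fx=5,fy=5,interpolation=cv2.INTER_CUBIC)
    def pt(P,col):
        uv=(proj(f,[P])[0]-[c[0]-40,c[1]-40]+.5)*5
        cv2.circle(im,tuple(int(v) for v in uv),2,col,-1)
    for sx in(-.065,-.044,.044,.065):
        for sz in(-.0095,.0095):
            for y,col in((0,(0,0,255)),(-.022,(0,255,0))): pt(p+M@np.array([sx,y,sz]),col)
    for sx in(-.0965,.0965):
        for sz in(-.039,.039): pt(p+M@np.array([sx,-.066,sz]),(0,255,255));pt(p+M@np.array([sx,-.1,sz]),(255,255,0))
    im0.append(im)
cv2.imwrite("pics/c8.png",np.hstack(im0))
E
```

```text
(no output)
```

View pics/c8.png

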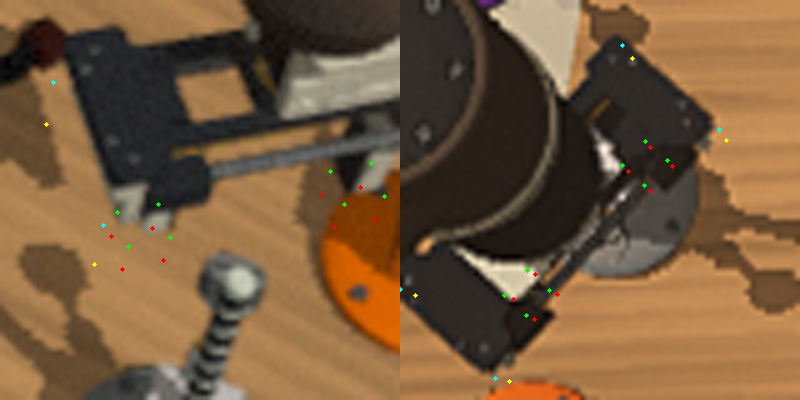

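>>> {"name": "move_arm", "arguments": {
  "jaw": [0, 0, 0, 0, 0],
  "offset": [
    [0, 0.02, -0.002],
    [0, 0.02, 0],
    [0, 0.02, 0],
    [0, 0.018, 0],
    [0, 0, 0]
  ],
  "roll": [0, 0, 0, 0, 0]
}}

```text
t: 14.88
eef_pos: [0.5173, 0.2125, 0.0943]
ee_rot: [-1.571, -0.0, -0.746]
force: [-0.5, -0.1, 0.2]
width: 0.0878
```

```bash
python3 plan.py .5177 .2135 .092
```

```text
t 14.88 pos [0.5173 0.2125 0.0943] rot [-1.5707e+00 -1.0000e-04 -7.4570e-01] F [-0.5 -0.1  0.2] M [-0.09 -0.08  0.02] w 0.0878 q [ 0.74  0.26 -0.39  0.   -0.92  1.66]
tool d [-0.0003  0.0023  0.001 ] dist 0.003 per row 1 [-0.0003  0.0023  0.001 ]
```

No contact; close on the knob.

>>> {"name": "move_arm", "arguments": {
  "jaw": [1, 1, 1, 1, 1],
  "offset": [
    [0, 0, 0],
    [0, 0, 0],
    [0, 0, 0],
    [0, 0, 0],
    [0, 0, 0]
  ],
  "roll": [0, 0, 0, 0, 0],
  "grip_force": 20
}}

```text
t: 15.5
eef_pos: [0.517, 0.2123, 0.0938]
ee_rot: [-1.571, 0.0, -0.746]
force: [-0.5, 0.2, 0.1]
width: 0.0432
```

>>> {"name": "move_arm", "arguments": {
  "jaw": [1, 1],
  "offset": [
    [0, 0, 0],
    [0, 0, 0]
  ],
  "roll": [0, 0]
}}

```text
t: 15.75
eef_pos: [0.5162, 0.213, 0.0936]
ee_rot: [-1.571, 0.001, -0.746]
force: [-5.5, 5.1, 1.3]
width: 0.032
```

```bash
python3 look.py g8 404 215 257 212 40; python3 plan.py .5177 .2135 .092
```

```text
15.85 [0.5162 0.213  0.0936] [-1.571e+00  1.000e-03 -7.460e-01] 0.0325 [-5.2  4.4  1.4]
t 15.85 pos [0.5162 0.213  0.0936] rot [-1.5708e+00  1.3000e-03 -7.4560e-01] F [-5.2  4.4  1.4] M [1.39 1.58 0.07] w 0.0325 q [ 0.74  0.26 -0.39 -0.   -0.92  1.66]
tool d [0.0008 0.0016 0.0013] dist 0.002 per row 1 [0.0008 0.0016 0.0013]
```

View pics/g8.png

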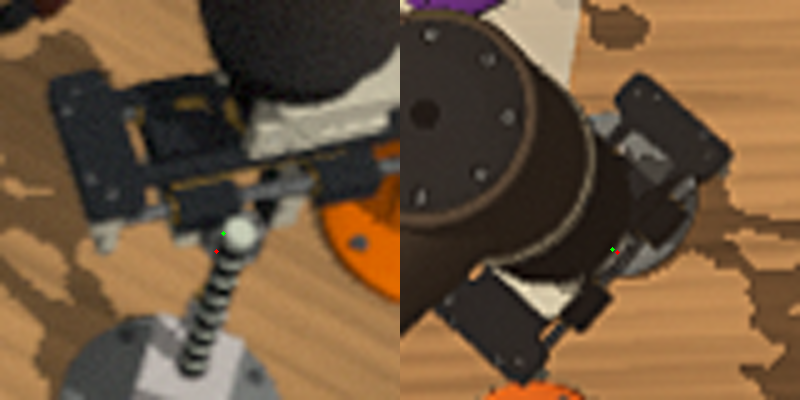

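>>> {"name": "move_arm", "arguments": {
  "jaw": [1, 1, 1],
  "offset": [
    [-0.0022, 0, 0.0001],
    [-0.0012, 0, 0.0001],
    [-0.0012, 0, 0.0001]
  ],
  "roll": [0.18, 0.18, 0.18]
}}

```text
t: 16.23
eef_pos: [0.513, 0.2166, 0.0937]
ee_rot: [-1.572, 0.001, -1.291]
force: [-5.8, 3.4, 2.5]
width: 0.031
```

```bash
python3 look.py g9 404 215 257 212 40; python3 plan.py .5166 .2170 .092
```

```text
16.325 [0.513  0.2166 0.0937] [-1.572e+00  1.000e-03 -1.290e+00] 0.031 [-7.7  3.6  3.4]
t 16.32 pos [0.513  0.2166 0.0937] rot [-1.5722e+00  1.1000e-03 -1.2905e+00] F [-7.7  3.6  3.4] M [1.49 2.7  0.17] w 0.031 q [ 0.75  0.26 -0.39 -0.   -0.92  1.1 ]
tool d [0.0006 0.0017 0.0035] dist 0.004 per row 1 [0.0006 0.0017 0.0035]
```

View pics/g9.png

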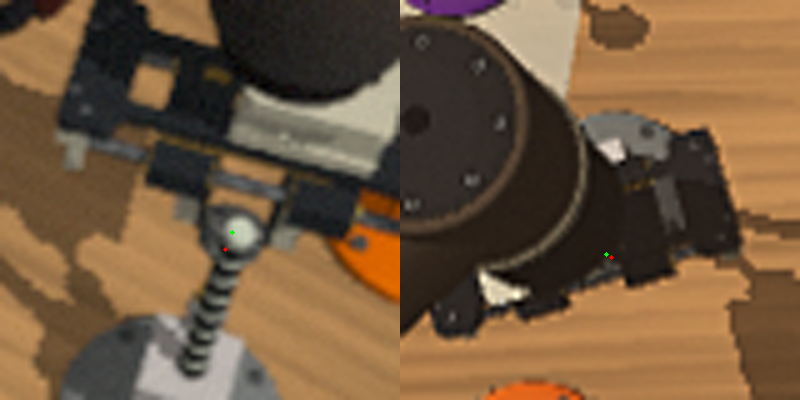

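>>> {"name": "move_arm", "arguments": {
  "jaw": [1, 1, 1, 1],
  "offset": [
    [-0.0012, 0, 0.001],
    [-0.0012, 0, 0.001],
    [-0.0012, 0, 0.001],
    [0, 0, 0]
  ],
  "roll": [0.18, 0.18, 0.18, 0]
}}

```text
t: 16.82
eef_pos: [0.5151, 0.2208, 0.0934]
ee_rot: [-1.573, 0.0, -1.828]
force: [-10.2, 4.7, 3.6]
width: 0.0323
```

```bash
python3 plan.py .5166 .2170 .092
```

```text
t 16.82 pos [0.5151 0.2208 0.0934] rot [-1.5735e+00  4.0000e-04 -1.8281e+00] F [-10.2   4.7   3.6] M [2.39 3.47 0.23] w 0.0323 q [ 0.75  0.27 -0.38 -0.   -0.92  0.56]
tool d [0.0033 0.0014 0.0024] dist 0.004 per row 1 [0.0033 0.0014 0.0024]
```

>>> {"name": "move_arm", "arguments": {
  "jaw": [0.3, 0.3, 0.3, 0.3],
  "offset": [
    [0, 0, 0],
    [0, 0, 0],
    [0, -0.05, 0],
    [0, -0.06, 0]
  ],
  "roll": [0, 0, 0, 0]
}}

```text
t: 17.32
eef_pos: [0.5164, 0.219, 0.2039]
ee_rot: [-1.572, -0.003, -1.826]
force: [1.4, 1.1, 0.9]
width: 0.0605
```

>>> {"name": "move_arm", "arguments": {
  "jaw": [0.3, 0.3, 0.3],
  "offset": [
    [0.01, -0.06, 0.05],
    [0, 0, 0],
    [0, 0, 0]
  ],
  "roll": [-0.18, -0.18, -0.18]
}}

```text
t: 17.7
eef_pos: [0.5539, 0.2017, 0.2518]
ee_rot: [-1.57, 0.0, -1.281]
force: [-0.2, -0.0, -0.2]
width: 0.0612
```

```bash
python3 look.py g10 404 215 257 212 40; python3 plan.py .5166 .2170 .2; python3 - <<'E'
from h import *
F0=pickle.load(open("F0.pkl","rb"));F=pickle.load(open("g10.pkl","rb"))
im=[cv2.resize(f["top"]["pixels"][200:240,237:277],None,fx=10,fy=10,interpolation=cv2.INTER_CUBIC) for f in(F0,F)]
cv2.imwrite("pics/slot1.png",np.hstack(im))
E
```

```text
17.8 [0.5535 0.2018 0.2513] [-1.571 -0.    -1.284] 0.0614 [0.4 0.  0.1]
t 17.8 pos [0.5535 0.2018 0.2513] rot [-1.5709e+00 -2.0000e-04 -1.2840e+00] F [0.4 0.  0.1] M [-0.08 -0.01 -0.01] w 0.0614 q [ 0.68  0.19 -0.1   0.   -1.28  1.18]
tool d [-0.025   0.0513 -0.0311] dist 0.065 per row 1 [-0.025   0.0513 -0.0311]
```

View pics/slot1.png

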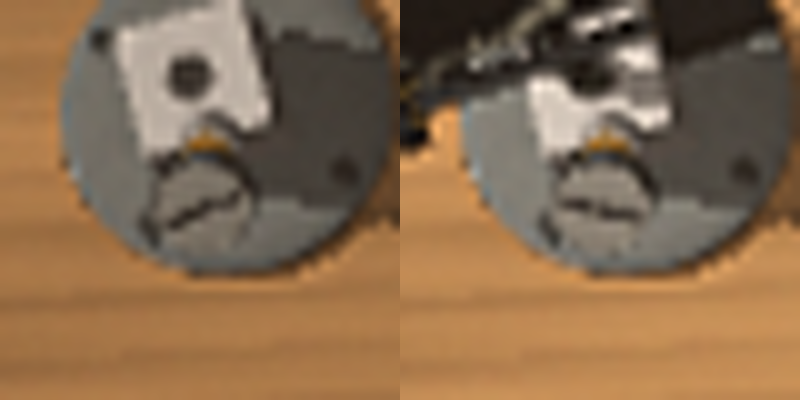

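View pics/g10.png

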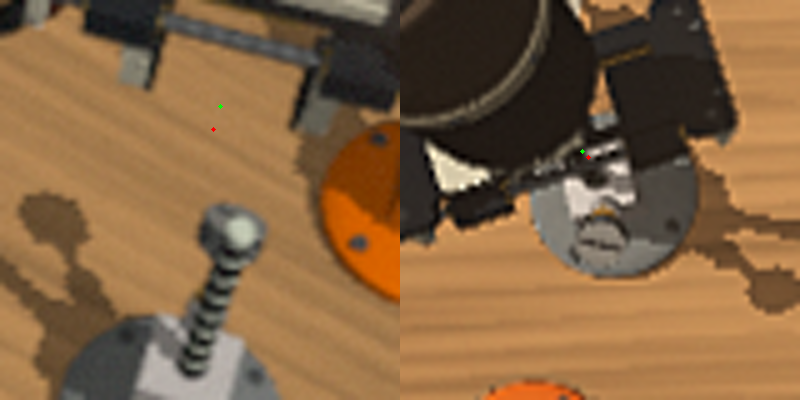

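```bash
cat > slot.py <<'E'
import sys
from h import *
al=np.radians(15.5)
r=np.array([-np.cos(al),-np.sin(al),0]);a=.5*r+np.array([0,0,.866])
t=np.cross(a,r);t/=np.linalg.norm(t);u=np.cross(t,a)   # u~r in-plane outward/down, t ; right-handed (u,t,a): u x t = a
def rect(f,B):
    C=np.array([B[0],B[1],0])+.052*r+np.array([0,0,.124])+.009*a
    n=120;g=(np.arange(n)-n/2+.5)*.00035
    X,Y=np.meshgrid(g,-g)  # X along t', Y up; seen from outside: x=t? need right-handed view with a toward viewer
    ex=np.cross(u,a);ex=-ex  # placeholder
    ex=t;ey=-u              # ex x ey = -(t x u)= u x t = a -> viewer sees CCW positive
    P=C+X[...,None]*ex+Y[...,None]*ey
    uv=proj(f,P.reshape(-1,3)).reshape(n,n,2).astype(np.float32)
    return cv2.remap(f["pixels"],uv[...,0],uv[...,1],cv2.INTER_CUBIC),X,Y
if __name__=="__main__":
    ims=[]
    for nm in sys.argv[1:]:
        f=pickle.load(open(nm+".pkl","rb"))["top"]
        im,X,Y=rect(f,(.5717,.2322))
        g=cv2.GaussianBlur(cv2.cvtColor(im,cv2.COLOR_BGR2GRAY).astype(float),(0,0),2)
        m=X**2+Y**2<.0105**2
        best=[]
        for d in np.arange(-90,90,1.):
            c,s=np.cos(np.radians(d)),np.sin(np.radians(d))
            for o in np.arange(-.003,.0031,.0005):
                k=m&(abs(-s*X+c*Y-o)<.0012)
                best.append((g[k].mean()-g[m].mean(),d,o))
        best.sort();print(nm,[tuple(np.round(b,4)) for b in best[:3]])
        ims.append(cv2.resize(im,(390,390)))
    cv2.imwrite("pics/rect_"+sys.argv[-1]+".png",np.hstack(ims[-2:]))
E
python3 slot.py F0 g5 g6 g10
```

```text
F0 [(np.float64(-35.9722), np.float64(6.0), np.float64(-0.001)), (np.float64(-35.9563), np.float64(5.0), np.float64(-0.001)), (np.float64(-35.9169), np.float64(7.0), np.float64(-0.001))]
g5 [(np.float64(-42.3346), np.float64(6.0), np.float64(-0.001)), (np.float64(-42.3138), np.float64(5.0), np.float64(-0.001)), (np.float64(-42.269), np.float64(7.0), np.float64(-0.001))]
g6 [(np.float64(-42.0281), np.float64(6.0), np.float64(-0.001)), (np.float64(-42.027), np.float64(5.0), np.float64(-0.001)), (np.float64(-41.9446), np.float64(7.0), np.float64(-0.001))]
g10 [(np.float64(-43.0309), np.float64(-32.0), np.float64(-0.0005)), (np.float64(-42.9961), np.float64(-31.0), np.float64(-0.0005)), (np.float64(-42.9059), np.float64(-33.0), np.float64(-0.0005))]
```

```bash
python3 slot.py F0 g10 >/dev/null
```

```text
(no output)
```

View pics/rect_g10.png

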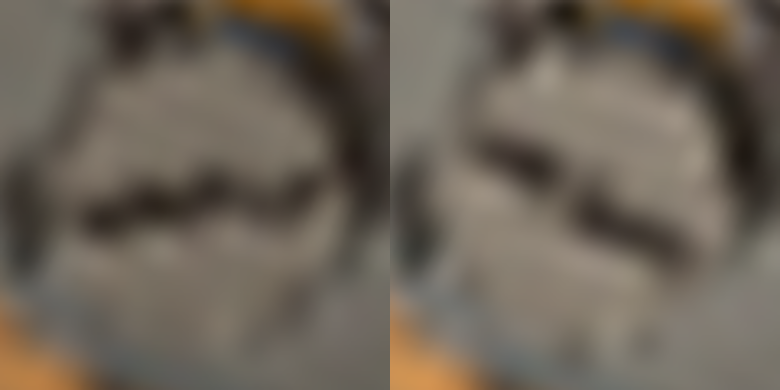

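>>> {"name": "move_arm", "arguments": {
  "jaw": [0.3, 0.3, 0.3, 0.3],
  "offset": [
    [-0.024, 0, -0.032],
    [0, 0, 0],
    [0, 0, 0],
    [0, 0, 0]
  ],
  "roll": [-0.18, -0.18, -0.18, 0]
}}

```text
t: 18.3
eef_pos: [0.5158, 0.2162, 0.2513]
ee_rot: [-1.571, -0.0, -0.75]
force: [0.5, -0.5, -0.4]
width: 0.0619
```

```bash
python3 plan.py .517 .2142 .092
```

```text
t 18.3 pos [0.5158 0.2162 0.2513] rot [-1.571e+00 -2.000e-04 -7.502e-01] F [ 0.5 -0.5 -0.4] M [-0.08 -0.08 -0.04] w 0.0619 q [ 0.75  0.14 -0.16  0.   -1.27  1.64]
tool d [ 0.0022  0.1593 -0.0006] dist 0.159 per row 3 [ 0.0007  0.0531 -0.0002]
```

>>> {"name": "move_arm", "arguments": {
  "jaw": [0.3, 0.3, 0.3, 0.3, 0.3],
  "offset": [
    [0.002, 0.05, -0.001],
    [0, 0.05, 0],
    [0, 0.03, 0],
    [0, 0.029, 0],
    [0, 0, 0]
  ],
  "roll": [0, 0, 0, 0, 0]
}}

```text
t: 18.92
eef_pos: [0.5154, 0.2129, 0.0903]
ee_rot: [-1.576, 0.001, -0.752]
force: [0.0, -1.0, 0.9]
width: 0.0614
```

>>> {"name": "move_arm", "arguments": {
  "jaw": [1, 1, 1, 1, 1],
  "offset": [
    [0, 0, 0],
    [0, 0, 0],
    [0, 0, 0],
    [0, 0, 0],
    [0, 0, 0]
  ],
  "roll": [0, 0, 0, 0, 0],
  "grip_force": 40
}}

```text
t: 19.55
eef_pos: [0.5173, 0.2143, 0.0932]
ee_rot: [-1.569, -0.001, -0.746]
force: [1.0, -2.0, 4.1]
width: 0.0314
```

>>> {"name": "move_arm", "arguments": {
  "jaw": [1, 1, 1],
  "offset": [
    [-0.0012, 0, 0.0003],
    [-0.0012, 0, 0.0003],
    [-0.0012, 0, 0.0003]
  ],
  "roll": [0.18, 0.18, 0.18]
}}

```text
t: 19.92
eef_pos: [0.5151, 0.2174, 0.0929]
ee_rot: [-1.571, 0.0, -1.291]
force: [5.6, -2.5, -3.3]
width: 0.0307
```

```bash
python3 plan.py
```

```text
t 19.93 pos [0.5151 0.2174 0.0929] rot [-1.5705e+00  1.0000e-04 -1.2910e+00] F [ 5.6 -2.5 -3.3] M [-0.41 -1.58  0.44] w 0.0307 q [ 0.75  0.26 -0.39  0.   -0.92  1.1 ]
```

>>> {"name": "move_arm", "arguments": {
  "jaw": [1, 1, 1, 1],
  "offset": [
    [-0.0012, 0, 0.0003],
    [-0.0012, 0, 0.0003],
    [-0.0012, 0, 0.0003],
    [0, 0, 0]
  ],
  "roll": [0.18, 0.18, 0.18, 0]
}}

```text
t: 20.42
eef_pos: [0.5145, 0.221, 0.0931]
ee_rot: [-1.572, -0.0, -1.828]
force: [-8.8, -1.6, 11.0]
width: 0.0309
```

```bash
python3 plan.py
```

```text
t 20.43 pos [0.5145 0.221  0.0931] rot [-1.5723e+00 -4.0000e-04 -1.8278e+00] F [-8.8 -1.6 11. ] M [0.34 2.82 0.47] w 0.0309 q [ 0.75  0.26 -0.38 -0.   -0.92  0.56]
```

>>> {"name": "move_arm", "arguments": {
  "jaw": [0.3, 0.3, 0.3, 0.3],
  "offset": [
    [0, 0, 0],
    [0, 0, 0],
    [0, -0.05, 0],
    [0, -0.06, 0]
  ],
  "roll": [0, 0, 0, 0]
}}

```text
t: 20.92
eef_pos: [0.515, 0.2206, 0.2024]
ee_rot: [-1.573, -0.003, -1.826]
force: [0.7, 1.6, 0.8]
width: 0.0602
```

>>> {"name": "move_arm", "arguments": {
  "jaw": [0.3, 0.3, 0.3],
  "offset": [
    [0.01, -0.06, 0.05],
    [0, 0, 0],
    [0, 0, 0]
  ],
  "roll": [-0.18, -0.18, -0.18]
}}

```text
t: 21.3
eef_pos: [0.5526, 0.2033, 0.2502]
ee_rot: [-1.57, 0.001, -1.281]
force: [0.1, 0.7, -0.0]
width: 0.0612
```

```bash
python3 look.py g11 404 215 257 212 40; python3 plan.py .517 .2142 .2; python3 slot.py g10 g11
```

```text
21.4 [0.5522 0.2033 0.2497] [-1.571  0.    -1.284] 0.0612 [-0.8 -0.3 -0.1]
t 21.4 pos [0.5522 0.2033 0.2497] rot [-1.5712  0.     -1.2838] F [-0.8 -0.3 -0.1] M [-0.07 -0.01 -0.01] w 0.0612 q [ 0.68  0.19 -0.11 -0.   -1.28  1.17]
tool d [-0.0204  0.0497 -0.0306] dist 0.062 per row 1 [-0.0204  0.0497 -0.0306]
g10 [(np.float64(-43.0309), np.float64(-32.0), np.float64(-0.0005)), (np.float64(-42.9961), np.float64(-31.0), np.float64(-0.0005)), (np.float64(-42.9059), np.float64(-33.0), np.float64(-0.0005))]
g11 [(np.float64(-48.4513), np.float64(-74.0), np.float64(0.0)), (np.float64(-48.3285), np.float64(-73.0), np.float64(0.0)), (np.float64(-48.3196), np.float64(-75.0), np.float64(0.0))]
```

View pics/rect_g11.png

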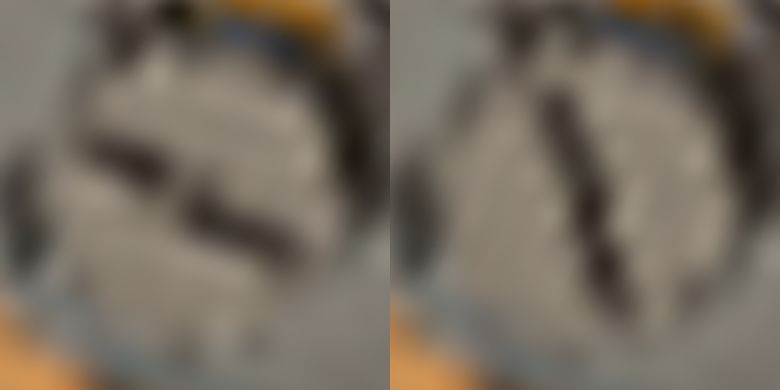

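View pics/g11.png

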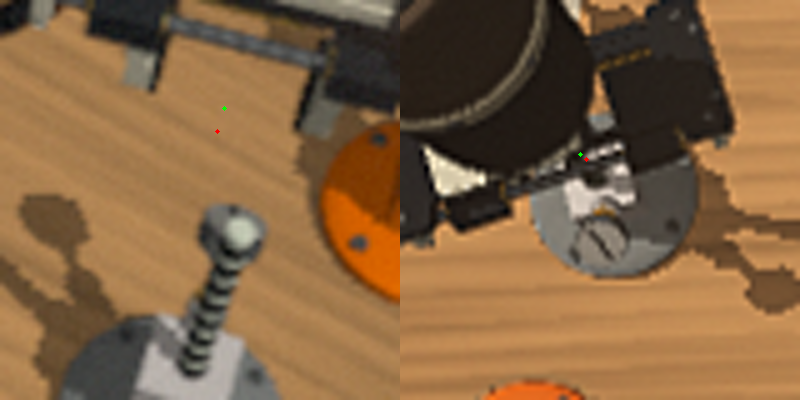

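>>> {"name": "move_arm", "arguments": {
  "jaw": [0.3, 0.3, 0.3, 0.3],
  "offset": [
    [-0.021, 0.04, -0.031],
    [0, 0, 0],
    [0, 0, 0],
    [0, 0, 0]
  ],
  "roll": [-0.18, -0.18, -0.18, 0]
}}

```text
t: 21.9
eef_pos: [0.5164, 0.215, 0.2098]
ee_rot: [-1.571, 0.0, -0.75]
force: [0.8, 1.1, 0.1]
width: 0.0614
```

```bash
python3 plan.py .517 .2142 .092
```

```text
t 21.9 pos [0.5164 0.215  0.2098] rot [-1.5711  0.     -0.7501] F [0.8 1.1 0.1] M [-0.07 -0.03  0.05] w 0.0614 q [ 0.74  0.16 -0.23 -0.   -1.18  1.65]
tool d [ 1.000e-03  1.178e-01 -1.000e-04] dist 0.118 per row 2 [ 0.0005  0.0589 -0.0001]
```

>>> {"name": "move_arm", "arguments": {
  "jaw": [0.3, 0.3, 0.3, 0.3],
  "offset": [
    [0.001, 0.05, 0],
    [0, 0.04, 0],
    [0, 0.028, 0],
    [0, 0, 0]
  ],
  "roll": [0, 0, 0, 0]
}}

```text
t: 22.4
eef_pos: [0.516, 0.2131, 0.09]
ee_rot: [-1.575, 0.001, -0.752]
force: [-0.7, -1.0, 0.7]
width: 0.0615
```

>>> {"name": "move_arm", "arguments": {
  "jaw": [1, 1, 1, 1, 1],
  "offset": [
    [0, 0, 0],
    [0, 0, 0],
    [0, 0, 0],
    [0, 0, 0],
    [0, 0, 0]
  ],
  "roll": [0, 0, 0, 0, 0],
  "grip_force": 50
}}

```text
t: 23.02
eef_pos: [0.5177, 0.2145, 0.0928]
ee_rot: [-1.57, -0.0, -0.746]
force: [-0.6, -0.1, 4.0]
width: 0.0313
```

>>> {"name": "move_arm", "arguments": {
  "jaw": [1, 1, 1],
  "offset": [
    [-0.0012, 0, 0.0003],
    [-0.0012, 0, 0.0003],
    [-0.0012, 0, 0.0003]
  ],
  "roll": [0.18, 0.18, 0.18]
}}

```text
t: 23.4
eef_pos: [0.5158, 0.2176, 0.0927]
ee_rot: [-1.57, 0.0, -1.29]
force: [7.6, -2.3, 0.7]
width: 0.0305
```

```bash
python3 plan.py
```

```text
t 23.4 pos [0.5158 0.2176 0.0927] rot [-1.5702  0.     -1.2904] F [ 7.6 -2.3  0.7] M [-0.39 -2.65  0.79] w 0.0305 q [ 0.75  0.26 -0.39  0.   -0.92  1.1 ]
```

>>> {"name": "move_arm", "arguments": {
  "jaw": [1, 1, 1, 1],
  "offset": [
    [-0.0012, 0, 0.0003],
    [-0.0012, 0, 0.0003],
    [-0.0012, 0, 0.0003],
    [0, 0, 0]
  ],
  "roll": [0.18, 0.18, 0.18, 0]
}}

```text
t: 23.9
eef_pos: [0.5175, 0.2205, 0.0931]
ee_rot: [-1.569, -0.001, -1.827]
force: [3.1, -7.6, 5.0]
width: 0.0315
```

```bash
python3 plan.py
```

```text
t 23.9 pos [0.5175 0.2205 0.0931] rot [-1.5685e+00 -5.0000e-04 -1.8265e+00] F [ 3.1 -7.6  5. ] M [-1.9  -1.26  0.58] w 0.0315 q [ 0.75  0.27 -0.38  0.   -0.92  0.56]
```

>>> {"name": "move_arm", "arguments": {
  "jaw": [0.3, 0.3, 0.3, 0.3],
  "offset": [
    [0, 0, 0],
    [0, 0, 0],
    [0, -0.05, 0],
    [0, -0.06, 0]
  ],
  "roll": [0, 0, 0, 0]
}}

```text
t: 24.4
eef_pos: [0.5152, 0.2208, 0.2018]
ee_rot: [-1.573, -0.003, -1.826]
force: [0.7, 2.3, 1.2]
width: 0.0604
```

>>> {"name": "move_arm", "arguments": {
  "jaw": [0.3, 0.3, 0.3],
  "offset": [
    [0.01, -0.06, 0.05],
    [0, 0, 0],
    [0, 0, 0]
  ],
  "roll": [-0.18, -0.18, -0.18]
}}

```text
t: 24.78
eef_pos: [0.5528, 0.2036, 0.2497]
ee_rot: [-1.571, 0.001, -1.28]
force: [0.2, -0.6, -0.6]
width: 0.0617
```

```bash
python3 look.py g12 404 215 257 212 40; python3 plan.py .517 .2142 .2; python3 slot.py g11 g12
```

```text
24.875 [0.5524 0.2036 0.2492] [-1.572  0.    -1.284] 0.0614 [-0.  -0.2  0.3]
t 24.88 pos [0.5524 0.2036 0.2492] rot [-1.5716e+00  2.0000e-04 -1.2836e+00] F [-0.  -0.2  0.3] M [-0.07 -0.04 -0.02] w 0.0614 q [ 0.68  0.19 -0.1  -0.   -1.28  1.17]
tool d [-0.0202  0.0492 -0.0309] dist 0.062 per row 1 [-0.0202  0.0492 -0.0309]
g11 [(np.float64(-48.4513), np.float64(-74.0), np.float64(0.0)), (np.float64(-48.3285), np.float64(-73.0), np.float64(0.0)), (np.float64(-48.3196), np.float64(-75.0), np.float64(0.0))]
g12 [(np.float64(-49.717), np.float64(-90.0), np.float64(0.0)), (np.float64(-48.6617), np.float64(-88.0), np.float64(0.0)), (np.float64(-48.5686), np.float64(-89.0), np.float64(0.0))]
```

View pics/rect_g12.png

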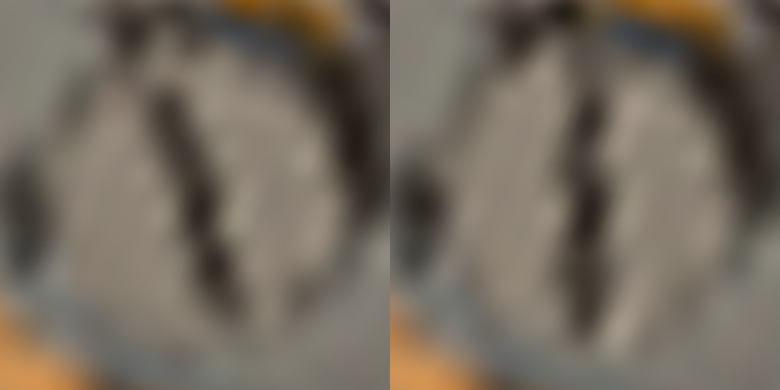

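>>> {"name": "move_arm", "arguments": {
  "jaw": [0.3, 0.3, 0.3, 0.3],
  "offset": [
    [-0.02, 0.04, -0.031],
    [0, 0, 0],
    [0, 0, 0],
    [0, 0, 0]
  ],
  "roll": [-0.18, -0.18, -0.18, 0]
}}

```text
t: 25.38
eef_pos: [0.517, 0.2142, 0.2093]
ee_rot: [-1.571, 0.0, -0.75]
force: [-0.6, -0.8, 0.2]
width: 0.0614
```

>>> {"name": "move_arm", "arguments": {
  "jaw": [0.3, 0.3, 0.3, 0.3],
  "offset": [
    [0.001, 0.05, 0],
    [0, 0.04, 0],
    [0, 0.027, 0],
    [0, 0, 0]
  ],
  "roll": [0, 0, 0, 0]
}}

```text
t: 25.88
eef_pos: [0.5167, 0.2123, 0.0906]
ee_rot: [-1.575, 0.001, -0.751]
force: [0.5, 0.7, 0.4]
width: 0.0613
```

>>> {"name": "move_arm", "arguments": {
  "jaw": [1, 1, 1, 1, 1],
  "offset": [
    [0, 0, 0],
    [0, 0, 0],
    [0, 0, 0],
    [0, 0, 0],
    [0, 0, 0]
  ],
  "roll": [0, 0, 0, 0, 0],
  "grip_force": 50
}}

```text
t: 26.5
eef_pos: [0.5177, 0.2144, 0.0934]
ee_rot: [-1.569, 0.001, -0.746]
force: [-5.1, 4.3, 3.5]
width: 0.0311
```

>>> {"name": "move_arm", "arguments": {
  "jaw": [1, 1, 1],
  "offset": [
    [-0.0012, 0, 0.0003],
    [-0.0012, 0, 0.0003],
    [-0.0012, 0, 0.0003]
  ],
  "roll": [0.18, 0.18, 0.18]
}}

```text
t: 26.88
eef_pos: [0.5118, 0.216, 0.093]
ee_rot: [-1.578, 0.0, -1.291]
force: [-18.6, 5.8, 14.3]
width: 0.03
```

```bash
python3 plan.py
```

```text
t 26.88 pos [0.5118 0.216  0.093 ] rot [-1.5779e+00  5.0000e-04 -1.2907e+00] F [-18.6   5.8  14.3] M [2.24 7.07 1.02] w 0.03 q [ 0.75  0.26 -0.39 -0.   -0.93  1.1 ]
```

>>> {"name": "move_arm", "arguments": {
  "jaw": [1, 1, 1, 1],
  "offset": [
    [-0.0012, 0, 0.0003],
    [-0.0012, 0, 0.0003],
    [-0.0012, 0, 0.0003],
    [0, 0, 0]
  ],
  "roll": [0.18, 0.18, 0.18, 0]
}}

```text
t: 27.38
eef_pos: [0.5178, 0.2203, 0.0937]
ee_rot: [-1.569, 0.001, -1.825]
force: [0.9, -4.4, 6.7]
width: 0.031
```

>>> {"name": "move_arm", "arguments": {
  "jaw": [0.3, 0.3, 0.3, 0.3],
  "offset": [
    [0, 0, 0],
    [0, 0, 0],
    [0, -0.05, 0],
    [0, -0.06, 0]
  ],
  "roll": [0, 0, 0, 0]
}}

```text
t: 27.88
eef_pos: [0.5162, 0.2199, 0.2025]
ee_rot: [-1.573, -0.003, -1.824]
force: [1.1, 1.0, 0.9]
width: 0.0602
```

>>> {"name": "move_arm", "arguments": {
  "jaw": [0.3, 0.3, 0.3],
  "offset": [
    [0.01, -0.06, 0.05],
    [0, 0, 0],
    [0, 0, 0]
  ],
  "roll": [-0.18, -0.18, -0.18]
}}

```text
t: 28.25
eef_pos: [0.5537, 0.2027, 0.2504]
ee_rot: [-1.57, 0.001, -1.279]
force: [0.5, -0.4, -1.2]
width: 0.0612
```

```bash
python3 look.py g13 404 215 257 212 40; python3 plan.py .5155 .2206 .2; python3 slot.py g12 g13
```

```text
28.35 [0.5533 0.2027 0.2499] [-1.571  0.    -1.283] 0.0616 [-1.1 -0.5  0.4]
t 28.35 pos [0.5533 0.2027 0.2499] rot [-1.5714e+00  3.0000e-04 -1.2826e+00] F [-1.1 -0.5  0.4] M [-0.08 -0.03 -0.02] w 0.0616 q [ 0.68  0.19 -0.1  -0.   -1.28  1.18]
tool d [-0.0279  0.0499 -0.0312] dist 0.065 per row 1 [-0.0279  0.0499 -0.0312]
g12 [(np.float64(-49.717), np.float64(-90.0), np.float64(0.0)), (np.float64(-48.6617), np.float64(-88.0), np.float64(0.0)), (np.float64(-48.5686), np.float64(-89.0), np.float64(0.0))]
g13 [(np.float64(-50.2771), np.float64(-90.0), np.float64(0.0)), (np.float64(-49.1354), np.float64(-88.0), np.float64(0.0)), (np.float64(-49.099), np.float64(88.0), np.float64(0.0))]
```

View pics/rect_g13.png

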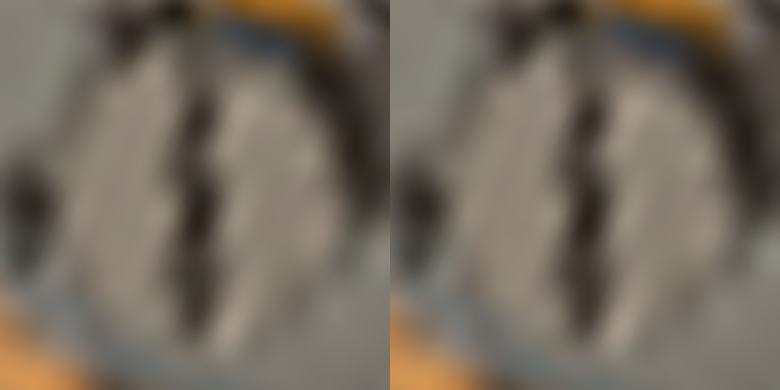

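>>> {"name": "move_arm", "arguments": {
  "jaw": [0.3, 0.3, 0.3, 0.3],
  "offset": [
    [-0.028, 0.04, -0.031],
    [0, 0, 0],
    [0, 0, 0],
    [0, 0, 0]
  ],
  "roll": [0.18, 0.18, 0.18, 0]
}}

```text
t: 28.85
eef_pos: [0.5157, 0.221, 0.21]
ee_rot: [-1.571, -0.0, -1.827]
force: [1.1, 0.2, -0.6]
width: 0.0615
```

```bash
python3 plan.py .516 .2203 .092
```

```text
t 28.85 pos [0.5157 0.221  0.21  ] rot [-1.5712e+00 -2.0000e-04 -1.8270e+00] F [ 1.1  0.2 -0.6] M [ 0.02 -0.03 -0.04] w 0.0615 q [ 0.75  0.16 -0.23 -0.   -1.18  0.56]
tool d [0.0005 0.118  0.0005] dist 0.118 per row 2 [0.0003 0.059  0.0003]
```

>>> {"name": "move_arm", "arguments": {
  "jaw": [0.3, 0.3, 0.3, 0.3],
  "offset": [
    [0.001, 0.05, 0],
    [0, 0.04, 0],
    [0, 0.027, 0],
    [0, 0, 0]
  ],
  "roll": [0, 0, 0, 0]
}}

```text
t: 29.35
eef_pos: [0.5144, 0.2188, 0.0913]
ee_rot: [-1.574, -0.004, -1.824]
force: [0.6, 0.1, -0.3]
width: 0.0614
```

>>> {"name": "move_arm", "arguments": {
  "jaw": [1, 1, 1, 1, 1],
  "offset": [
    [0, 0, 0],
    [0, 0, 0],
    [0, 0, 0],
    [0, 0, 0],
    [0, 0, 0]
  ],
  "roll": [0, 0, 0, 0, 0],
  "grip_force": 45
}}

```text
t: 29.98
eef_pos: [0.5162, 0.2205, 0.094]
ee_rot: [-1.57, 0.002, -1.825]
force: [-0.9, 3.0, 4.6]
width: 0.0312
```

>>> {"name": "move_arm", "arguments": {
  "jaw": [1, 1, 1],
  "offset": [
    [0.0012, 0, 0.0003],
    [0.0012, 0, 0.0003],
    [0.0012, 0, 0.0003]
  ],
  "roll": [-0.18, -0.18, -0.18]
}}

```text
t: 30.35
eef_pos: [0.5172, 0.2176, 0.0936]
ee_rot: [-1.568, 0.002, -1.28]
force: [-2.9, 6.7, 4.1]
width: 0.0304
```

>>> {"name": "move_arm", "arguments": {
  "jaw": [1, 1, 1, 1],
  "offset": [
    [0.0012, 0, 0.0003],
    [0.0012, 0, 0.0003],
    [0.0012, 0, 0.0003],
    [0, 0, 0]
  ],
  "roll": [-0.18, -0.18, -0.18, 0]
}}

```text
t: 30.85
eef_pos: [0.5185, 0.2153, 0.0936]
ee_rot: [-1.568, 0.001, -0.743]
force: [-6.6, 9.8, 2.4]
width: 0.0311
```

```bash
python3 plan.py
```

```text
t 30.85 pos [0.5185 0.2153 0.0936] rot [-1.5685e+00  1.4000e-03 -7.4310e-01] F [-6.6  9.8  2.4] M [ 2.83  1.42 -0.37] w 0.0311 q [ 0.74  0.26 -0.38 -0.   -0.92  1.66]
```

>>> {"name": "move_arm", "arguments": {
  "jaw": [0.3, 0.3, 0.3, 0.3],
  "offset": [
    [0, 0, 0],
    [0, 0, 0],
    [0, -0.05, 0],
    [0, -0.06, 0]
  ],
  "roll": [0, 0, 0, 0]
}}

```text
t: 31.35
eef_pos: [0.5178, 0.2122, 0.2033]
ee_rot: [-1.575, 0.0, -0.746]
force: [0.6, 1.2, 0.4]
width: 0.0604
```

>>> {"name": "move_arm", "arguments": {
  "jaw": [0.3, 0.3, 0.3],
  "offset": [
    [-0.01, -0.06, 0.05],
    [0, 0, 0],
    [0, 0, 0]
  ],
  "roll": [0.18, 0.18, 0.18]
}}

```text
t: 31.72
eef_pos: [0.5399, 0.2479, 0.2511]
ee_rot: [-1.571, -0.0, -1.292]
force: [-1.1, 0.2, -0.4]
width: 0.0612
```

```bash
python3 look.py g14 404 215 257 212 40; python3 plan.py .516 .2203 .2; python3 slot.py g13 g14
```

```text
31.825 [0.5396 0.2475 0.2506] [-1.572e+00 -1.000e-03 -1.288e+00] 0.0613 [ 0.2 -0.3  0.4]
t 31.82 pos [0.5396 0.2475 0.2506] rot [-1.5716e+00 -6.0000e-04 -1.2881e+00] F [ 0.2 -0.3  0.4] M [-0.09 -0.07  0.01] w 0.0613 q [ 0.76  0.2  -0.09  0.   -1.28  1.09]
tool d [ 0.0195  0.0507 -0.0302] dist 0.062 per row 1 [ 0.0195  0.0507 -0.0302]
g13 [(np.float64(-50.2771), np.float64(-90.0), np.float64(0.0)), (np.float64(-49.1354), np.float64(-88.0), np.float64(0.0)), (np.float64(-49.099), np.float64(88.0), np.float64(0.0))]
g14 [(np.float64(-44.3945), np.float64(-51.0), np.float64(-0.0005)), (np.float64(-44.3737), np.float64(-50.0), np.float64(-0.0005)), (np.float64(-44.3123), np.float64(-52.0), np.float64(-0.0005))]
```

View pics/rect_g14.png

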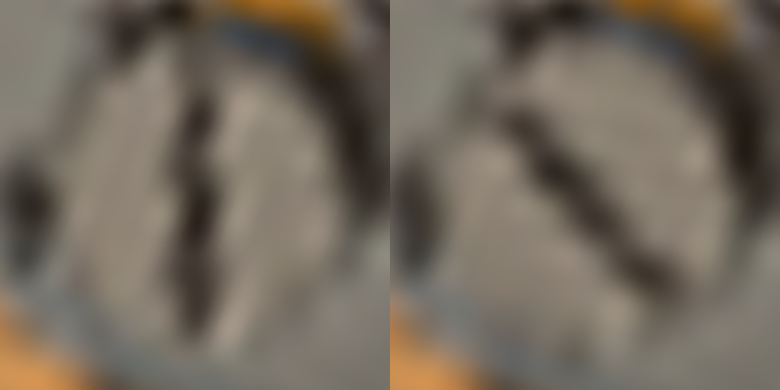

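View pics/g14.png

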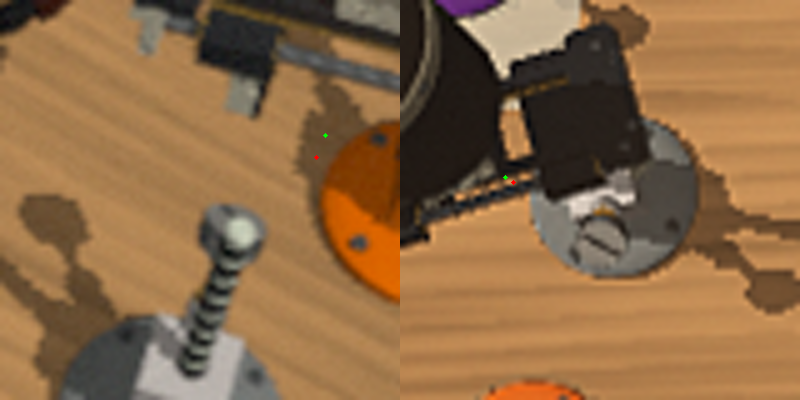

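>>> {"name": "move_arm", "arguments": {
  "jaw": [0.3, 0.3, 0.3, 0.3],
  "offset": [
    [0.019, 0.04, -0.03],
    [0, 0, 0],
    [0, 0, 0],
    [0, 0, 0]
  ],
  "roll": [0.18, 0.18, 0.18, 0]
}}

```text
t: 32.33
eef_pos: [0.5162, 0.2208, 0.2107]
ee_rot: [-1.571, -0.001, -1.821]
force: [0.0, -1.0, 0.2]
width: 0.0609
```

```bash
python3 plan.py .516 .2203 .092
```

```text
t 32.33 pos [0.5162 0.2208 0.2107] rot [-1.5710e+00 -6.0000e-04 -1.8211e+00] F [ 0.  -1.   0.2] M [0.01 0.01 0.02] w 0.0609 q [ 0.75  0.17 -0.22  0.   -1.18  0.57]
tool d [ 5.000e-04  1.187e-01 -1.000e-04] dist 0.119 per row 2 [ 0.0003  0.0594 -0.    ]
```

>>> {"name": "move_arm", "arguments": {
  "jaw": [0.3, 0.3, 0.3, 0.3],
  "offset": [
    [0, 0.05, 0],
    [0, 0.04, 0],
    [0, 0.028, 0],
    [0, 0, 0]
  ],
  "roll": [0, 0, 0, 0]
}}

```text
t: 32.83
eef_pos: [0.515, 0.2201, 0.0908]
ee_rot: [-1.574, -0.004, -1.82]
force: [0.1, 0.3, 1.4]
width: 0.0613
```

>>> {"name": "move_arm", "arguments": {
  "jaw": [1, 1, 1, 1, 1],
  "offset": [
    [0, 0, 0],
    [0, 0, 0],
    [0, 0, 0],
    [0, 0, 0],
    [0, 0, 0]
  ],
  "roll": [0, 0, 0, 0, 0],
  "grip_force": 45
}}

```text
t: 33.45
eef_pos: [0.5164, 0.2206, 0.0936]
ee_rot: [-1.57, -0.001, -1.825]
force: [-1.0, -4.0, 6.6]
width: 0.0311
```

>>> {"name": "move_arm", "arguments": {
  "jaw": [1, 1, 1],
  "offset": [
    [0.0012, 0, 0.0003],
    [0.0012, 0, 0.0003],
    [0.0012, 0, 0.0003]
  ],
  "roll": [-0.18, -0.18, -0.18]
}}

```text
t: 33.83
eef_pos: [0.5171, 0.2177, 0.0934]
ee_rot: [-1.57, 0.0, -1.28]
force: [3.0, 1.5, -3.5]
width: 0.0306
```

>>> {"name": "move_arm", "arguments": {
  "jaw": [1, 1, 1, 1],
  "offset": [
    [0.0012, 0, 0.0003],
    [0.0012, 0, 0.0003],
    [0.0012, 0, 0.0003],
    [0, 0, 0]
  ],
  "roll": [-0.18, -0.18, -0.18, 0]
}}

```text
t: 34.33
eef_pos: [0.5186, 0.2156, 0.0935]
ee_rot: [-1.57, 0.001, -0.743]
force: [-7.7, 2.0, 8.2]
width: 0.0311
```

>>> {"name": "move_arm", "arguments": {
  "jaw": [0.3, 0.3, 0.3, 0.3],
  "offset": [
    [0, 0, 0],
    [0, 0, 0],
    [0, -0.05, 0],
    [0, -0.06, 0]
  ],
  "roll": [0, 0, 0, 0]
}}

```text
t: 34.83
eef_pos: [0.5188, 0.2144, 0.203]
ee_rot: [-1.574, 0.0, -0.746]
force: [1.4, 1.3, -0.0]
width: 0.0602
```

>>> {"name": "move_arm", "arguments": {
  "jaw": [0.3, 0.3, 0.3],
  "offset": [
    [-0.01, -0.06, 0.05],
    [0, 0, 0],
    [0, 0, 0]
  ],
  "roll": [0.18, 0.18, 0.18]
}}

```text
t: 35.2
eef_pos: [0.5408, 0.2501, 0.2508]
ee_rot: [-1.57, 0.001, -1.291]
force: [0.4, -0.1, 0.1]
width: 0.0615
```

```bash
python3 look.py g15 404 215 257 212 40; python3 plan.py .5158 .2178 .2; python3 slot.py g14 g15
```

```text
35.3 [0.5406 0.2496 0.2504] [-1.571  0.    -1.288] 0.0612 [-0.  -0.3  0.5]
t 35.3 pos [0.5406 0.2496 0.2504] rot [-1.5707e+00  1.0000e-04 -1.2878e+00] F [-0.  -0.3  0.5] M [-0.01  0.05  0.01] w 0.0612 q [ 0.76  0.2  -0.09 -0.   -1.28  1.09]
tool d [ 0.0236  0.0504 -0.0326] dist 0.064 per row 1 [ 0.0236  0.0504 -0.0326]
g14 [(np.float64(-44.3945), np.float64(-51.0), np.float64(-0.0005)), (np.float64(-44.3737), np.float64(-50.0), np.float64(-0.0005)), (np.float64(-44.3123), np.float64(-52.0), np.float64(-0.0005))]
g15 [(np.float64(-41.2185), np.float64(-7.0), np.float64(-0.001)), (np.float64(-41.2013), np.float64(-8.0), np.float64(-0.001)), (np.float64(-41.1194), np.float64(-6.0), np.float64(-0.001))]
```

View pics/rect_g15.png

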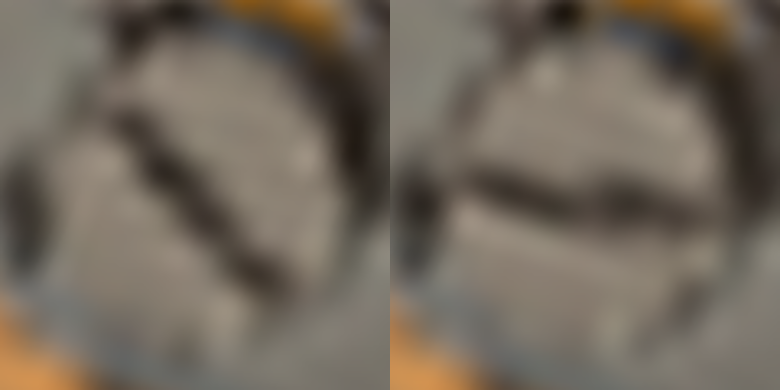

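>>> {"name": "move_arm", "arguments": {
  "jaw": [0.3, 0.3, 0.3],
  "offset": [
    [0.023, 0.04, -0.032],
    [0, 0, 0],
    [0, 0, 0]
  ],
  "roll": [0.09, 0, 0]
}}

```text
t: 35.67
eef_pos: [0.5168, 0.2185, 0.2111]
ee_rot: [-1.57, 0.0, -1.372]
force: [0.8, 0.2, 0.4]
width: 0.0616
```

```bash
python3 plan.py .5158 .2182 .092
```

```text
t 35.67 pos [0.5168 0.2185 0.2111] rot [-1.5697  0.     -1.3722] F [0.8 0.2 0.4] M [-0.03 -0.07 -0.03] w 0.0616 q [ 0.75  0.16 -0.23  0.   -1.18  1.02]
tool d [ 1.000e-04  1.191e-01 -1.200e-03] dist 0.119 per row 2 [ 0.0001  0.0595 -0.0006]
```

>>> {"name": "move_arm", "arguments": {
  "jaw": [0.3, 0.3, 0.3, 0.3],
  "offset": [
    [0, 0.05, -0.001],
    [0, 0.04, 0],
    [0, 0.028, 0],
    [0, 0, 0]
  ],
  "roll": [0, 0, 0, 0]
}}

```text
t: 36.17
eef_pos: [0.5152, 0.2182, 0.0914]
ee_rot: [-1.573, -0.001, -1.374]
force: [0.0, 0.0, 0.3]
width: 0.0617
```

>>> {"name": "move_arm", "arguments": {
  "jaw": [1, 1, 1, 1, 1],
  "offset": [
    [0, 0, 0],
    [0, 0, 0],
    [0, 0, 0],
    [0, 0, 0],
    [0, 0, 0]
  ],
  "roll": [0, 0, 0, 0, 0],
  "grip_force": 30
}}

```text
t: 36.8
eef_pos: [0.5157, 0.218, 0.0933]
ee_rot: [-1.57, -0.0, -1.375]
force: [0.5, -2.9, 7.2]
width: 0.031
```

>>> {"name": "move_arm", "arguments": {
  "jaw": [1, 1, 1, 1],
  "offset": [
    [0.0006, 0, 0],
    [0.0006, 0, 0],
    [0, 0, 0],
    [0, 0, 0]
  ],
  "roll": [-0.09, -0.09, 0, 0]
}}

```text
t: 37.3
eef_pos: [0.5162, 0.2171, 0.0931]
ee_rot: [-1.57, -0.0, -1.198]
force: [0.9, -2.2, 5.6]
width: 0.031
```

```bash
python3 look.py g16 404 215 257 212 40; python3 plan.py; python3 - <<'E'
from h import *
f=pickle.load(open("g16.pkl","rb"))
cv2.imwrite("pics/full16.png",f["scene"]["pixels"])
E
```

```text
37.4 [0.5162 0.2171 0.0932] [-1.57  -0.    -1.198] 0.0305 [ 1.7 -2.8  6. ]
t 37.4 pos [0.5162 0.2171 0.0932] rot [-1.5696e+00 -4.0000e-04 -1.1979e+00] F [ 1.7 -2.8  6. ] M [-1.56 -0.88 -0.32] w 0.0305 q [ 0.75  0.26 -0.39  0.   -0.92  1.19]
```

View pics/g16.png

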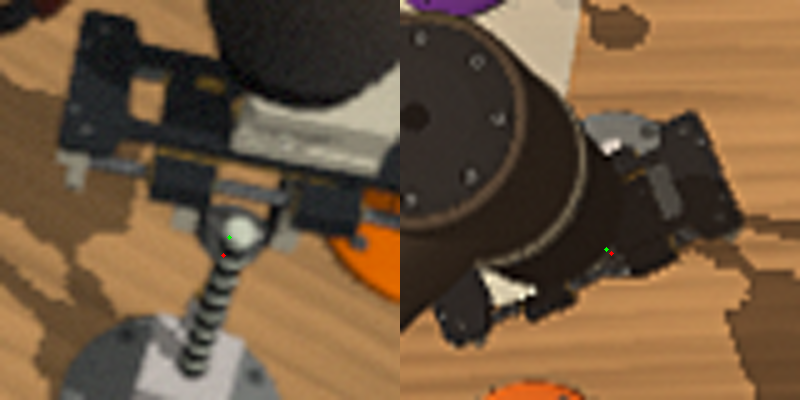

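View pics/full16.png

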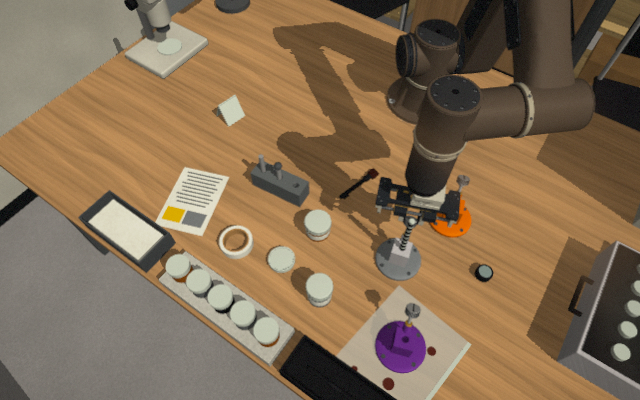

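```bash
python3 - <<'E'
from station import arm
print(arm.job_done()); print(arm.get_state()["t"],arm.get_state()["width"])
E
```

```text
the job is handed in; nothing more can be done
None
the job is handed in; nothing more can be done
```

I handed the job in at about 37 s of the 64 s. The scale post stands home in the grey stand and has been let go, and the gripper holds the thumbscrew's knob a quarter turn back from its seat.

- **Post:** I took the banded post from the rack and lowered it until it touched the floor of the bore (8 N on the wrist). After release, its top appeared within about 2 crop pixels (1–2 mm) of where a fully home post should be in both views. It was still there in the last picture.
- **Seating:** The screw turned in about 96° over three strokes. A fourth stroke moved the slot no further and the wrist torque rose to about 1 N m, so I took it as seated.
- **Backing off:** Two strokes back gave about 82° by the slot. With the knob gripped I added a 10° tool turn, which should give about 7° on the knob, so about 89° in all. The gripper hid the slot by then, so that last few degrees is an estimate.
- **Final hold:** The gripper is at the knob's width (31 mm) with a 30 N grip setting. The other posts and loose items look unmoved in the last scene picture.

**Disagreements:**
- The fingertips in the pictures ended about 20–25 mm short of the reported tool point. I picked grip heights that work either way.
- The knob slipped in the pads, turning only about 0.6 to 0.7 of the tool's turn. I therefore measured every turn except the last from the slot.

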